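# Put the chisel and the punch back upright in their tool cups

## Robot

A 7-joint arm with a two-finger parallel gripper is mounted at the origin on the work surface; the furniture and walls round the work are solid. World frame = base frame: x ahead of the robot, y to its left, z up, the work surface at z = 0. Lengths are in m, angles in rad, forces in N, time in s.
With the tool pointing down it reaches from about 0.4 to 0.9 m from the base axis. Payload 5.6 kg.
Tool frame: the origin (TCP) lies midway between the tips of the shut fingers; the grasp point (between the pads) lies 19 mm behind it; z points along the fingers, x is the direction in which the jaws open and shut, and the axes are right-handed (so a half turn about z gives the same grasp; the last joint's range is limited). The gripper opens to 92 mm and grips with 3 to 60 N. Pads are 20 mm wide; open, the fingers measure 128 mm over their backs; the gripper's body (75 mm by 189 mm) begins 69 mm behind the grasp point.
Start: joints at [-1.28, 0.468, -0.012, 1.603, 0.006, 1.071, -0.056], TCP at [0.213, 0.614, 0.191] pointing down, gripper open.
Joint ranges: [-2.53, 2.53], [-0.31, 2.02], [-1.57, 1.55], [0.28, 2.44], [-1.29, 4.43], [0.15, 1.84], [-2.92, 2.92]. Speed limits (rad/s): [2.57, 2.57, 3.14, 3.14, 3.14, 3.14, 3.14].

## Interface

Orientations are given as [roll, pitch, yaw] about the fixed x, y, z axes, in that order (R = Rz(yaw) Ry(pitch) Rx(roll)).
In Python, from cell import arm gives the robot as it stands.
- The arm moves only by the tool drive_tool, never from a script. Its argument "targets" is a list of rows, each a list of 3 entries, a list of its own where there are three numbers: the turn, a rotation vector about the tool's x, y, z in degrees, then the shift along the tool's x, y, z in mm, then the closure, from -1 (fully open) to 1 (shut). A call has 1 to 5 rows; each row shifts and turns the pose as measured when the row begins, along the tool's axes as they then stand; what a row does not reach is not made up. A row lasts 1/8 s, in which the tool goes at most 62.5 mm and 10.7 degrees, less where a joint would pass 70% of its speed; a pose out of reach is approached as far as the arm can. A call with a gripper value outside its range is refused whole. The fingers move at their own pace and stop on an object; "squeeze" is the grip in N (left out, the last holds). Time passes only in rows, so rows that do not move let the fingers close. It gives the time, the measured TCP pose, the force and the opening at its end, in the units of the state.
- arm.read_state(): the state, without advancing time (a new reading comes with each control period).
- arm.get_image(name): name is "side" or "top"; returns (picture, depth): 400x640x3 uint8, red, green, blue; 400x640 float32, m along the optical axis (not along the pixel's ray), 0 where there is no reading.
- arm.camera_info(name): a dict with "vertical_fov" (degrees; the focal length in pixels is half the picture's height over the tangent of half this angle, whatever the lens; pixels are square), "cx", "cy" (the principal point, pixels), "k1" (the pictures are not rectified: a ray, as slopes to the right and down, at radius r is drawn at 1 + k1 r^2 times it, then the intrinsics apply), "view" (4x4, takes a point from world to camera coordinates). Camera axes: x right, y down, z forward; pixel columns grow to the right and rows downward; lengths in m; the calibration is good to about 2 mm. A picture is of the moment at which its call begins. camera_info takes no time and is no camera call.
- arm.hand_in(): hands the job in, once; it reports no verdict.
The state is a dict: "t": time; "q": joint angles; "dq": joint speeds; "joint_efforts": joint torques, N m; "tool_pos": TCP position; "orientation": TCP orientation; "ft_force": force on the tool from outside, world axes, zero at the start; "torque": the same for the moment, N m; "width": opening from 0.0 (shut) to 1.0 (fully open).
Only numpy, scipy, OpenCV 4.12 (cv2) and the standard library are available. Lean on these libraries where they do the work, as an engineer would, in place of code of your own. Each camera call takes 0.05 s, during which the arm holds its last target.

## Task

Put the two tools that lean in the sloping rest away in the tool cups: stand the cold chisel in the wide cup and the centre punch in the narrow cup, each with its head up and its foot right down on the cup's floor. Lower them in rather than dropping them, let go, and leave the other things on the bench where they are.

Things in the scene. Friction and masses are not known exactly. Their poses are not given: they have to be found in the camera images.
- cold_chisel: Plain steel cold chisel, 171 mm long, eight-sided head and shank 19 to 20 mm across, at the other end a flat cutting edge 22 mm wide (along x); 0.25 to 0.4 kg. Origin at half length on one side of it (its underside, were it lying down): its centre line passes 10 mm from the origin along +z. Its length runs along y: head at +y, cutting edge at -y. At the start it leans in the rest, head up.
- cold_chisel_head (a point): Centre of the chisel's head end, on its centre line.
- cold_chisel_nose (a point): Centre of the chisel's cutting edge, on its centre line, 171 mm from the head.
- centre_punch: Plain steel centre punch, 116 mm long, 11 mm across, pointed at one end, the other end is its head; 0.05 to 0.1 kg. Origin at half length on one side of it: its centre line passes 5.5 mm from the origin along +z. Its length runs along y: head at +y, point at -y. At the start it leans in the rest, head up.
- centre_punch_head (a point): Centre of the punch's head end, on its centre line.
- centre_punch_nose (a point): The punch's point, on its centre line, 116 mm from the head.
- lean_rest: Fixed rest of dark folded steel sheet, foot 104 x 124 mm, about 112 mm high. Origin at the centre of its underside, z up. Tools lie loose in its two open grooves, 72 mm apart, leaning 30 degrees from vertical: heads towards its -x (roughly the robot's right), feet towards +x. Draw them out upwards along their length, clear of the sheet, before turning them.
- chisel_stop (a point): Foot of the chisel's groove (26 mm wide, ribs 10 mm high, at the rest's y = +36 mm), on the sloping sheet, where the chisel's edge stands. The sheet goes on 112 mm up the slope from here: the top 59 mm of the chisel sticks out.
- punch_stop (a point): Foot of the punch's groove (16 mm wide, ribs 10 mm high, at the rest's y = -36 mm), on the sloping sheet, where the punch's point stands. The sheet goes on 67 mm up the slope from here: the top 49 mm of the punch sticks out.
- wide_cup: Fixed tool cup: upright round steel tube on a 60 x 60 x 6 mm bolted foot; the taller and wider of the two, 90 mm high. Bore 28 mm, flared over the top 12 mm to about 40 mm; inner floor 10 mm above the bench. Origin at the centre of the underside, z up. The two cups may stand either way round, nearer or farther.
- wide_cup_mouth (a point): Centre of the wide cup's mouth, 90 mm above the bench.
- wide_cup_floor (a point): Centre of the wide cup's inner floor, 80 mm below the mouth.
- narrow_cup: Fixed tool cup like the other but narrower and lower, 66 mm high. Bore 19 mm, flared over the top 12 mm to about 31 mm; inner floor 10 mm above the bench. Origin at the centre of the underside, z up.
- narrow_cup_mouth (a point): Centre of the narrow cup's mouth, 66 mm above the bench.
- narrow_cup_floor (a point): Centre of the narrow cup's inner floor, 56 mm below the mouth.
- tip_box: Bystander: small flat box 46 x 76 x 27 mm, origin at the centre of its underside.
- bolt_1: Bystander: lying bolt, 80 mm long, 24 mm high, origin at the centre of its underside.
- paste_tin: Bystander: round tin 72 mm across, 49 mm high, origin at the centre of its underside.
- enamel_mug: Bystander, fixed: enamel mug 83 mm across, 81 mm high, origin at its underside.
- tape_measure: Bystander: tape measure 32 x 82 x 66 mm, origin at the centre of its underside.
- locking_pliers: Bystander, fixed: lying pliers 41 x 228 x 14 mm, origin at the centre of the underside.
Things that resemble listed ones, but are neither listed nor needed, are in the scene too. What is shaped like the narrow_cup but brown is not meant.

How it is judged:
By the outcome, as a careful person would: the job done as asked, in the order asked, and still so for the second after the job is handed in, with the robot touching nothing.
It also fails if it takes over 72 s, if anything falls off the work surface, if the arm or the gripper's body presses on something with over 40 N, if the wrist force passes 120 N, or if a joint passes its speed limit or range.

## Working session

There is one attempt and no reset: what is moved stays moved. The work goes in short steps, Python scripts to look and compute and a tool call to move; the robot and the scene stay as the last step left them, time stands still between calls to the robot, and variables do not carry over. Pictures are saved under pics/ and viewed, and the job is handed in when it is done.

Besides the shell and the picture viewer there is one more tool, called after ">>>" as a command line: name --argument value ..., lists and objects as JSON in quotes. drive_tool: Moves the arm, as the interface text tells. Its arguments: {"type":"object","properties":{"targets":{"type":"array","items":{"type":"array"}},"squeeze":{"type":"number"}},"required":["targets"]}

```bash
ls; mkdir -p pics
python3 - <<'E'
from cell import arm
import cv2,numpy as np
s=arm.read_state(); print({k:np.round(v,3) for k,v in s.items()})
for n in("side","top"):
    im,d=arm.get_image(n); cv2.imwrite(f"pics/{n}0.png",im[...,::-1]); np.save(f"pics/{n}0.npy",d)
    print(n,arm.camera_info(n))
E
```

```text
pics
{'t': np.float64(0.0), 'q': array([-1.28 ,  0.468, -0.012,  1.604,  0.006,  1.071, -0.056]), 'dq': array([-0.001,  0.001, -0.   , -0.001, -0.001,  0.001,  0.002]), 'joint_efforts': array([ 1.0000e-03, -5.2059e+01, -1.2000e-02, -2.4374e+01, -5.7000e-02,
        1.8000e-02,  0.0000e+00]), 'tool_pos': array([0.213, 0.613, 0.19 ]), 'orientation': array([3.141e+00, 2.000e-03, 1.237e+00]), 'ft_force': array([-0.117, -0.18 , -1.043]), 'torque': array([ 0.008, -0.038,  0.005]), 'width': np.float64(0.999)}
side {'vertical_fov': 54.889556893511866, 'cx': 310.743681596685, 'cy': 198.35653111488048, 'k1': 0.03182046467984749, 'view': array([[-0.99981152,  0.00205948, -0.01930521,  0.59766791],
       [ 0.01880327,  0.35030979, -0.93644513,  0.08374103],
       [ 0.00483421, -0.93663163, -0.35028249,  1.3537866 ],
       [ 0.        ,  0.        ,  0.        ,  1.        ]])}
top {'vertical_fov': 50.95132640583692, 'cx': 314.7432831370147, 'cy': 196.3968848066768, 'k1': -0.04140629277883254, 'view': array([[ 1.74382668e-02, -9.99839944e-01,  3.99917177e-03,
         4.78948888e-02],
       [-9.86341020e-01, -1.78577813e-02, -1.63745201e-01,
         5.89840125e-01],
       [ 1.63790409e-01, -1.08911465e-03, -9.86494559e-01,
         1.23520170e+00],
       [ 0.00000000e+00,  0.00000000e+00,  0.00000000e+00,
         1.00000000e+00]])}
```

View pics/side0.png

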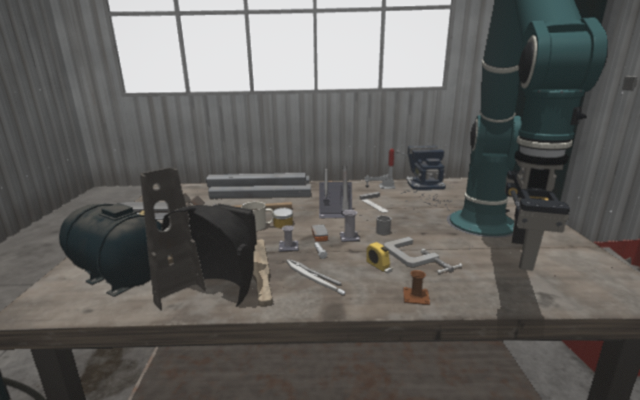

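View pics/top0.png

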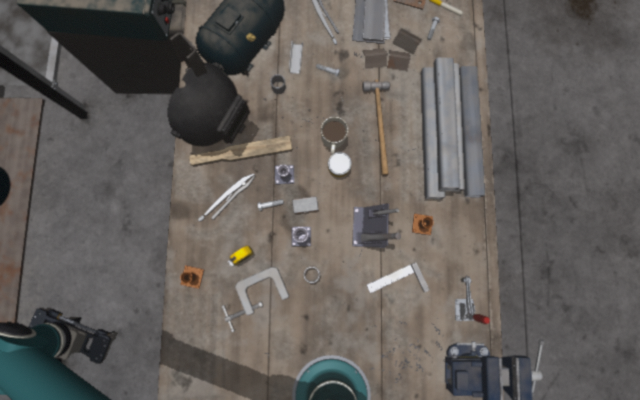

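Run:
```python
import cv2,numpy as np
a=cv2.imread("pics/top0.png")[150:260,260:440]; b=cv2.imread("pics/side0.png")[155:265,260:420]
cv2.imwrite("pics/topc.png",cv2.resize(a,None,fx=4.4,fy=4.4,interpolation=cv2.INTER_CUBIC))
cv2.imwrite("pics/sidec.png",cv2.resize(b,None,fx=5,fy=5,interpolation=cv2.INTER_CUBIC))
```

```text
(no output)
```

View pics/topc.png

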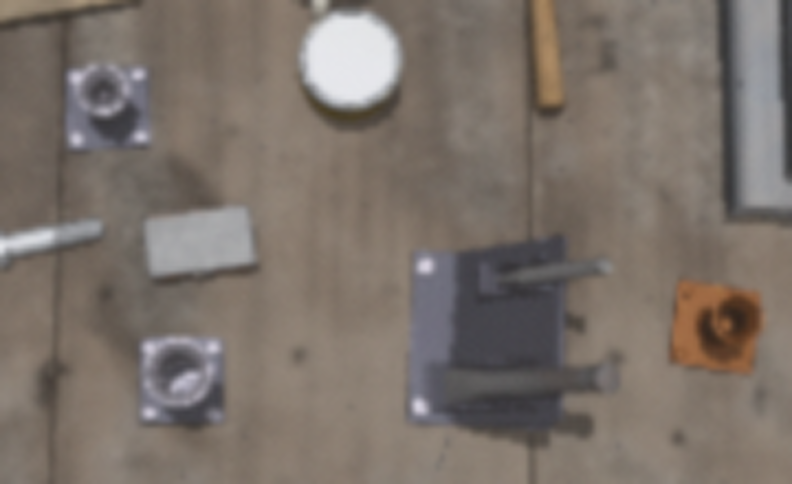

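View pics/sidec.png

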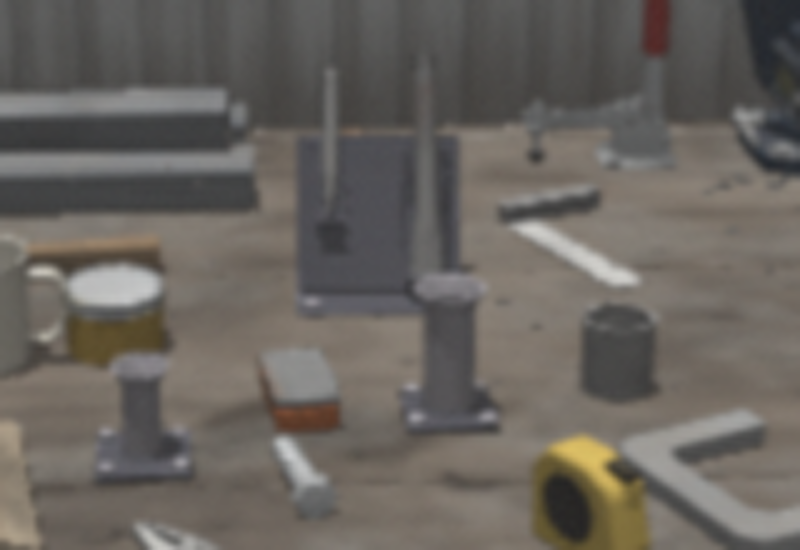

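```bash
cat > h.py <<'E'
import numpy as np, cv2
from cell import arm
def cam(n):
    c=arm.camera_info(n); c['f']=200/np.tan(np.radians(c['vertical_fov']/2)); return c
C={n:cam(n) for n in('side','top')}
def slopes(n,uv):
    c=C[n]; K=np.array([[c['f'],0,c['cx']],[0,c['f'],c['cy']],[0,0,1]])
    return cv2.undistortPoints(np.array(uv,float).reshape(-1,1,2),K,np.array([c['k1'],0,0,0,0.])).reshape(-1,2)
def rays(n,uv):
    V=C[n]['view']; s=slopes(n,uv); d=np.c_[s,np.ones(len(s))]@V[:3,:3]; o=-V[:3,:3].T@V[:3,3]
    return o,d      # depth t along optical axis: o+t*d
def onz(n,uv,z):
    o,d=rays(n,uv); t=(z-o[2])/d[:,2]; return o+t[:,None]*d
def cloud(n,dep,box=None):
    u0,v0,u1,v1=box or (0,0,640,400)
    uu,vv=np.meshgrid(np.arange(u0,u1),np.arange(v0,v1)); uv=np.c_[uu.ravel(),vv.ravel()]
    o,d=rays(n,uv); t=dep[v0:v1,u0:u1].ravel(); P=o+t[:,None]*d; P[t==0]=np.nan
    return uv,P
def tri(us,ut):
    o1,d1=rays('side',us);o2,d2=rays('top',ut)
    out=[]
    for a,b in zip(d1,d2):
        a=a/np.linalg.norm(a);b=b/np.linalg.norm(b)
        t=np.linalg.lstsq(np.c_[a,-b],o2-o1,rcond=None)[0]
        p,q=o1+t[0]*a,o2+t[1]*b; out.append([*((p+q)/2),np.linalg.norm(p-q)])
    return np.array(out)
def proj(n,P):
    c=C[n];V=c['view'];p=np.atleast_2d(P)@V[:3,:3].T+V[:3,3];s=p[:,:2]/p[:,2:];r=(s**2).sum(1,keepdims=True)
    return s*(1+c['k1']*r)*c['f']+[c['cx'],c['cy']]
E
python3 - <<'E'
from h import *
np.set_printoptions(linewidth=220,suppress=True,precision=3)
d=np.load("pics/top0.npy")
def heights(box):
    uv,P=cloud('top',d,box); w=box[2]-box[0]
    print(box); print((P[:,2].reshape(-1,w)*1000).round(0).astype(int))
heights((273,162,298,186)); heights((289,224,315,250)); heights((352,200,402,250))
E
```

```text
(273, 162, 298, 186)
[[                  -2                   -9                   -1                    0                   -4                   -5                   -5                    0                    0                    0
                    -5                   -3                    0                   -1                    0                    0                   -3                   -5                   -1                   -1
                    -1                    0                   -7                   -2                   -6]
 [                  -5                   -9 -9223372036854775808                   -4                    2                    3                   -4                   -6                   -3                   -9
                    -1                   -1                   -3                   -6                   -5                   -7                    1                   -2                    3                   -2
                    -1                   -3                   -2                    0                    0]
 [             
[... 25626 characters left out ...]
              -1                   -2                    3                   -5                    0                   -7
                    -2                    3                    3                    3                   -4                    0                   -3                   -3                   -5                   -2
                    -2                   -2                   -5                   -1                    3                   -2]]
(352, 200, 402, 250)
[[ 1  0 -2 ... -3  0 -1]
 [-4 -3  4 ... -7 -2 -6]
 [-4  1  0 ... -4  0 -4]
 ...
 [-2 -1  5 ... -3 -4 -5]
 [-2  2 -1 ... -9  0 -3]
 [ 1 -2  0 ... -4 -3 -4]]<stdin>:6: RuntimeWarning: invalid value encountered in cast
```

```bash
cat > m.py <<'E'
from h import *
np.set_printoptions(linewidth=200,suppress=True,precision=4)
d=np.load("pics/top0.npy"); ds=np.load("pics/side0.npy")
print('cam',[-C[n]['view'][:3,:3].T@C[n]['view'][:3,3] for n in C])
for nm,box,z in(('narrow',(273,160,298,186),.066),('wide',(289,222,316,250),.090)):
    uv,P=cloud('top',d,box); m=(P[:,2]>z-.012)
    hull=cv2.convexHull(uv[m].astype(np.int32)).reshape(-1,2)
    X=onz('top',hull,z)[:,:2]; A=np.c_[2*X,np.ones(len(X))]; s=np.linalg.lstsq(A,(X**2).sum(1),rcond=None)[0]
    print(nm,'rim',s[:2],'R',np.sqrt(s[2]+s[:2]@s[:2]))
    f=(P[:,2]>.002)&(P[:,2]<.014); 
    # foot: mask of >2mm median-smoothed
    w=box[2]-box[0]; Z=P[:,2].reshape(-1,w).astype(np.float32); Z=cv2.medianBlur(np.nan_to_num(Z),5); mk=(Z>.0015).astype(np.uint8)
    cs=max(cv2.findContours(mk,0,1)[0],key=cv2.contourArea).reshape(-1,2)+box[:2]
    X=onz('top',cs,.006)[:,:2]; print('foot',cv2.minAreaRect((X*1000).astype(np.float32)))
# rest slope plane
uv,P=cloud('top',d,(366,215,386,245))
m=(P[:,2]>.02)&(P[:,2]<.12)
for k in range(6):
    A=np.c_[P[m][:,:2],np.ones(m.sum())]; c=np.linalg.lstsq(A,P[m][:,2],rcond=None)[0]
    r=P[:,2]-np.c_[P[:,:2],np.ones(len(P))]@c; m=(abs(r)<.010)&(P[:,2]>.02)
n=np.array([-c[0],-c[1],1]);n/=np.linalg.norm(n); print('plane',c,'n',n,'slope from vert',np.degrees(np.arccos(np.hypot(n[0],n[1]))),'yaw n',np.degrees(np.arctan2(n[1],n[0])),m.sum())
uv,P=cloud('top',d,(350,198,404,252)); Z=P[:,2].reshape(-1,54)*1000
for r in range(2,52,2): print(r+198,' '.join('%4d'%v if v==v else '   x' for v in Z[r,::2]))
E
python3 m.py
```

```text
cam [array([0.5894, 1.2374, 0.5642]), array([0.3786, 0.0598, 1.3149])]
narrow rim [0.6667 0.158 ] R 0.01718736596874529
foot ((665.211181640625, 157.6540985107422), (61.998374938964844, 57.55675506591797), 1.5011343955993652)
wide rim [0.4697 0.0999] R 0.021653921677949464
foot ((471.8359069824219, 100.50508880615234), (59.124210357666016, 59.14616012573242), 1.0994266271591187)
plane [-0.0694 -1.7154 -0.115 ] n [0.0349 0.8634 0.5033] slope from vert 30.22052383903454 yaw n 87.68342350702504 411
200   -6    1   -2    0   -5   -1   -1    1   -1   -9    0   -1    0   -1    0  -11   -7   -1    2   -5   -4   -5   -9   -1    1    0    0
202   -3   -3    0   -5    0   -2   -1   -1   -3   -1    0    0   -4    3   -4   -7    0   -5    0   -1   -2    0   -4   -8   -3    0   -3
204   -1    0    3   -6   -1   -3   -7    1    0   -1   -2    0   -2   -3   -3   -1   90   96  105  110   -2    0    4   -4   -6   -2   -3
206   -1    0    1   -1   -2   -1   -2   -6   -2   28   35   49   57   65   72   79   89   93  106  109    3   -2   -1   -3   -4   -1    0
208   -1   -3    0   -2    5    7    3   10
[... 2175 characters left out ...]
   -1
240   -1    2    2    0   22   17   27   34   45   57   53   48   59   66   75   89   92   99  109    0    1   -4    0   -7   -5    0    2
242    0    2    4   21   23   16   28   34   42   50   56   70   73   86   92   96  104   99  106   -1   -2    1    0   -4   -1    2   -3
244   -4    1    3    1    0   -1   13   17   26   34   42   49   64   73   78   80   94   99  110   -3   -3   -4   -5   -2   -2    0   -2
246   -5   -2   -9    2    3    4   10   18   25   34   43   51   56    0    4    6   -1    2    0   -4   -7   -1   -3   -5   -2    0   -2
248   -4   -1   -1   -1    0    0   -3   -2   -3   -5    0   -3   -3    0    0  -19   -3   -2   -3   -3   -2   -4    1    0   -1    0   -7
```

Run:
```python
import cv2,numpy as np
a=cv2.imread("pics/top0.png")[195:255,345:405]; b=cv2.imread("pics/side0.png")[160:225,310:370]
cv2.imwrite("pics/topr.png",cv2.resize(a,None,fx=10,fy=10,interpolation=cv2.INTER_NEAREST))
cv2.imwrite("pics/sider.png",cv2.resize(b,None,fx=9,fy=9,interpolation=cv2.INTER_NEAREST))
```

```text
(no output)
```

View pics/topr.png

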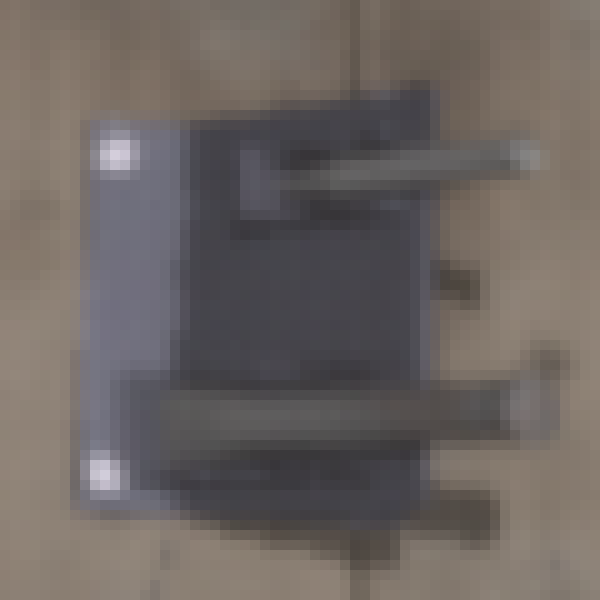

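View pics/sider.png

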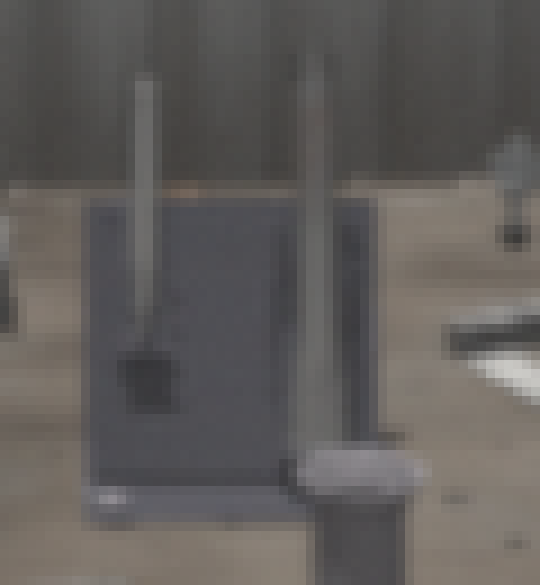

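```bash
cat > m2.py <<'E'
from h import *
np.set_printoptions(linewidth=200,suppress=True,precision=4)
d=np.load("pics/top0.npy"); ds=np.load("pics/side0.npy")
print('tri chisel head',tri([[344.6,167]],[[397.5,235.3]]),'onz .163',onz('top',[[397.5,235.3]],.166))
print('tri punch head',tri([[325.8,168.6]],[[397.2,210.3]]),onz('top',[[397.2,210.3]],.157))
yaw=np.radians(87.7); a=np.array([-.5*np.cos(yaw),-.5*np.sin(yaw),.8660])
# axis fits from top cloud: tool points above slope plane
c=np.array([-.0694,-1.7154,-.115])
n=np.array([-c[0],-c[1],1]);k=np.linalg.norm(n);n/=k
for nm,cam_,dd,box,lo in(('chisel','top',d,(358,228,403,245),.014),('punch','top',d,(370,206,403,216),.004),('chisel','side',ds,(336,164,352,215),.012),('punch','side',ds,(320,164,332,202),.004)):
    uv,P=cloud(cam_,dd,box); h=(P-[0,0,c[2]])@n; m=(h>lo)&(h<.026)&(P[:,2]>.03)&(P[:,2]<.175)
    Q=P[m]; mu=Q.mean(0); u,s,vt=np.linalg.svd(Q-mu); v=vt[0]*np.sign(vt[0][2])
    t=(Q-mu)@v
    print(nm,cam_,m.sum(),'dir',v,'exp',a,'h med',np.median(h[m]),'at z=.14',mu+v*(.14-mu[2])/v[2])
E
python3 m2.py; sed -i 's/XX//' m.py
python3 - <<'E'
import sys; sys.path.insert(0,'.')
from h import *
# bolts
print(onz('top',[[356.4,210.4],[355.2,242.0]],.008))
E
```

```text
tri chisel head [[ 0.4659 -0.171   0.1617  0.0002]] onz .163 [[ 0.4655 -0.1701  0.166 ]]
tri punch head [[ 0.5365 -0.1722  0.1563  0.0014]] [[ 0.5358 -0.172   0.157 ]]
chisel top 144 dir [-0.0224 -0.4996  0.866 ] exp [-0.0201 -0.4996  0.866 ] h med 0.016531266342680408 at z=.14 [ 0.4651 -0.1481  0.14  ]
punch top 128 dir [-0.0537 -0.5018  0.8633] exp [-0.0201 -0.4996  0.866 ] h med 0.00966512643347318 at z=.14 [ 0.5367 -0.1596  0.14  ]
chisel side 140 dir [-0.0231 -0.4938  0.8693] exp [-0.0201 -0.4996  0.866 ] h med 0.015240568864133018 at z=.14 [ 0.468  -0.1487  0.14  ]
punch side 109 dir [-0.0004 -0.5173  0.8558] exp [-0.0201 -0.4996  0.866 ] h med 0.008679990570300616 at z=.14 [ 0.5405 -0.1607  0.14  ]
[[ 0.55340948 -0.07329219  0.008     ]
 [ 0.45443065 -0.06973732  0.008     ]]
```

```bash
cat > plan.py <<'E'
from h import *
from scipy.spatial.transform import Rotation as R
np.set_printoptions(linewidth=200,suppress=True,precision=4)
def zx(z,x):
    z=np.array(z,float);z/=np.linalg.norm(z);x=np.array(x,float);x-=z*(x@z);x/=np.linalg.norm(x);return R.from_matrix(np.c_[x,np.cross(z,x),z])
def cur():
    s=arm.read_state(); return R.from_euler('xyz',s['orientation']),np.array(s['tool_pos']),s
def go(Rt,pt,N,R0=None,p0=None):
    if R0 is None: R0,p0,_=cur()
    w=(R0.inv()*Rt).as_rotvec()/N
    M=sum(R.from_rotvec(k*w).as_matrix() for k in range(N))
    s=np.linalg.solve(M,R0.inv().apply(np.array(pt)-p0))
    q=p0.copy();Rk=R0;path=[]
    for k in range(N): q=q+Rk.apply(s);Rk=Rk*R.from_rotvec(w);path.append(q.round(3))
    print(N,'rows turn',np.degrees(w).round(2),'shift mm',(s*1000).round(1)); print('  path',*path[::max(1,N//6)])
    return Rt,np.array(pt)
Zs=[.021,.4996,-.866]; RS=zx(Zs,[.9991,-.042,0])
def st():
    a,b,s=cur(); print('t',round(s['t'],2),'p',b.round(4),'tcp z',a.as_matrix()[:,2].round(3),'x',a.as_matrix()[:,0].round(3),'q',np.round(s['q'],2),'F',np.round(s['ft_force'],1),'w',round(float(s['width']),3))
E
python3 - <<'E'
from plan import *
st(); R0,p0,_=cur()
a=go(R0,[.25,.60,.34],3)
RD=zx([0,0,-1],[.9991,-.042,0])
b=go(RD,[.45,.05,.40],12,*a)
h=np.array([.466,-.170,.166]); tcp=h+.047*np.array(Zs); print(tcp)
c=go(RS,tcp-.13*np.array(Zs),6,*b)
E
```

```text
t 0.1 p [0.2128 0.6135 0.1902] tcp z [-0.    -0.002 -1.   ] x [ 0.328  0.945 -0.002] q [-1.28  0.47 -0.01  1.6   0.01  1.07 -0.06] F [ 0.1  0.7 -0.3] w 1.002
3 rows turn [0. 0. 0.] shift mm [ -0.3  13.2 -49.9]
  path [0.225 0.609 0.24 ] [0.238 0.605 0.29 ] [0.25 0.6  0.34]
12 rows turn [0.01 0.01 6.11] shift mm [-15.5  49.9  -5. ]
  path [0.292 0.569 0.345] [0.365 0.494 0.355] [0.421 0.406 0.365] [0.456 0.308 0.375] [0.47  0.205 0.385] [0.462 0.101 0.395]
[ 0.467  -0.1465  0.1253]
6 rows turn [ 5. -0. -0.] shift mm [ 4.2 48.8 17.2]
  path [0.452 0.001 0.383] [ 0.454 -0.046  0.361] [ 0.457 -0.091  0.336] [ 0.459 -0.134  0.307] [ 0.462 -0.174  0.274] [ 0.464 -0.211  0.238]
```

>>> drive_tool --targets '[[[0,0,0],[0,13,-50],-0.1],[[0,0,0],[0,13,-50],-0.1],[[0,0,0],[0,13,-50],-0.1],[[0,0,6],[-15,50,-5],-0.1],[[0,0,6],[-15,50,-5],-0.1]]'

```text
t: 0.72
tool_pos: [0.3288, 0.5357, 0.351]
orientation: [3.141, 0.009, 1.032]
ft_force: [0.6, -0.3, 0.5]
width: 0.547
```

>>> drive_tool --targets '[[[0,0,6],[-15,50,-5],-0.1],[[0,0,6],[-15,50,-5],-0.1],[[0,0,6],[-15,50,-5],-0.1],[[0,0,6],[-15,50,-5],-0.1],[[0,0,6],[-15,50,-5],-0.1]]'

```text
t: 1.35
tool_pos: [0.4622, 0.3044, 0.3756]
orientation: [3.135, 0.011, 0.489]
ft_force: [-0.8, -0.2, 0.0]
width: 0.547
```

Run:
```python
from plan import *
st()
RD=zx([0,0,-1],[.9991,-.042,0])
b=go(RD,[.45,.05,.40],5)
```

```text
t 1.35 p [0.4622 0.3044 0.3756] tcp z [-0.007 -0.011 -1.   ] x [ 0.883  0.47  -0.011] q [-0.88  0.17  0.28  1.6  -0.04  1.39 -0.11] F [-0.8 -0.2  0. ] w 0.547
5 rows turn [0.11 0.1  6.09] shift mm [-16.5  48.9  -4.6]
  path [0.471 0.254 0.381] [0.474 0.202 0.386] [0.471 0.151 0.391] [0.463 0.1   0.395] [0.45 0.05 0.4 ]
```

>>> drive_tool --targets '[[[0,0,6],[-16,49,-5],-0.1],[[0,0,6],[-16,49,-5],-0.1],[[0,0,6],[-16,49,-5],-0.1],[[0,0,6],[-16,49,-5],-0.1],[[0,0,6],[-16,49,-5],-0.1]]'

```text
t: 1.98
tool_pos: [0.4506, 0.0403, 0.4026]
orientation: [3.128, 0.008, -0.055]
ft_force: [-0.3, 0.2, -0.2]
width: 0.549
```

Run:
```python
from plan import *
st()
h=np.array([.466,-.170,.166]); tcp=h+.047*np.array(Zs)
go(RS,tcp-.14*np.array(Zs),7)
```

```text
t 1.98 p [0.4506 0.0403 0.4026] tcp z [-0.009 -0.013 -1.   ] x [ 0.998 -0.055 -0.008] q [-0.67 -0.06  0.48  1.77  0.04  1.43 -0.25] F [-0.3  0.2 -0.2] w 0.549
7 rows turn [ 4.4   0.04 -0.12] shift mm [ 3.8 40.9 14.1]
  path [ 0.452 -0.001  0.389] [ 0.454 -0.041  0.372] [ 0.455 -0.08   0.353] [ 0.457 -0.117  0.33 ] [ 0.459 -0.152  0.305] [ 0.462 -0.185  0.277] [ 0.464 -0.216  0.247]
```

>>> drive_tool --targets '[[[4.4,0,0],[4,41,14],-0.1],[[4.4,0,0],[4,41,14],-0.1],[[4.4,0,0],[4,41,14],-0.1],[[4.4,0,0],[4,41,14],-0.1],[[4.4,0,0],[4,41,14],-0.1]]'

```text
t: 2.6
tool_pos: [0.4601, -0.1566, 0.3051]
orientation: [-2.755, -0.005, -0.052]
ft_force: [1.9, 0.7, 0.1]
width: 0.553
```

Run:
```python
from plan import *
st()
h=np.array([.466,-.170,.166]); tcp=h+.047*np.array(Zs)
go(RS,tcp-.13*np.array(Zs),2);go(RS,tcp-.13*np.array(Zs),3)
```

```text
t 2.6 p [ 0.4601 -0.1566  0.3051] tcp z [ 0.025  0.376 -0.926] x [ 0.999 -0.052  0.005] q [-0.25  0.24  0.9   1.82 -0.51  1.43  0.75] F [1.9 0.7 0.1] w 0.553
2 rows turn [ 3.93 -0.26 -0.18] shift mm [ 3.3 38.7 19.6]
  path [ 0.462 -0.185  0.272] [ 0.464 -0.211  0.238]
3 rows turn [ 2.62 -0.18 -0.12] shift mm [ 2.2 25.9 12.7]
  path [ 0.461 -0.176  0.284] [ 0.463 -0.194  0.261] [ 0.464 -0.211  0.238]
```

>>> drive_tool --targets '[[[2.6,-0.2,0],[2,26,13],-0.1],[[2.6,-0.2,0],[2,26,13],-0.1],[[2.6,-0.2,0],[2,26,13],-0.1],[[0,0,0],[0,0,0],-0.1]]'

```text
t: 3.1
tool_pos: [0.4611, -0.2161, 0.2309]
orientation: [-2.615, 0.011, -0.055]
ft_force: [-1.4, 0.7, 0.3]
width: 0.546
```

Run:
```python
from plan import *
st()
h=np.array([.466,-.170,.166]); tcp=h+.047*np.array(Zs)
go(RS,tcp-.07*np.array(Zs),3); go(RS,tcp,5)
for n in('top','side'):
    im,d=arm.get_image(n); np.save(f"pics/{n}1.npy",d); cv2.imwrite(f"pics/{n}1.png",im[...,::-1])
    c=im[140:290,300:460] if n=='top' else im[80:230,260:420]
    cv2.imwrite(f"pics/{n}1c.png",cv2.resize(c[...,::-1],None,fx=4,fy=4,interpolation=cv2.INTER_CUBIC))
```

```text
t 3.1 p [ 0.4611 -0.2161  0.2309] tcp z [ 0.018  0.503 -0.864] x [ 0.998 -0.055 -0.011] q [ 0.03  0.5   0.85  1.78 -0.7   1.52  1.05] F [-1.4  0.7  0.3] w 0.546
3 rows turn [-0.07  0.07 -0.31] shift mm [ 1.  -2.5 18.8]
  path [ 0.463 -0.205  0.216] [ 0.464 -0.193  0.201] [ 0.466 -0.181  0.186]
5 rows turn [-0.04  0.04 -0.19] shift mm [ 0.6 -1.5 25.3]
  path [ 0.462 -0.202  0.21 ] [ 0.463 -0.188  0.189] [ 0.465 -0.174  0.168] [ 0.466 -0.16   0.146] [ 0.467 -0.147  0.125]
```

View pics/top1c.png

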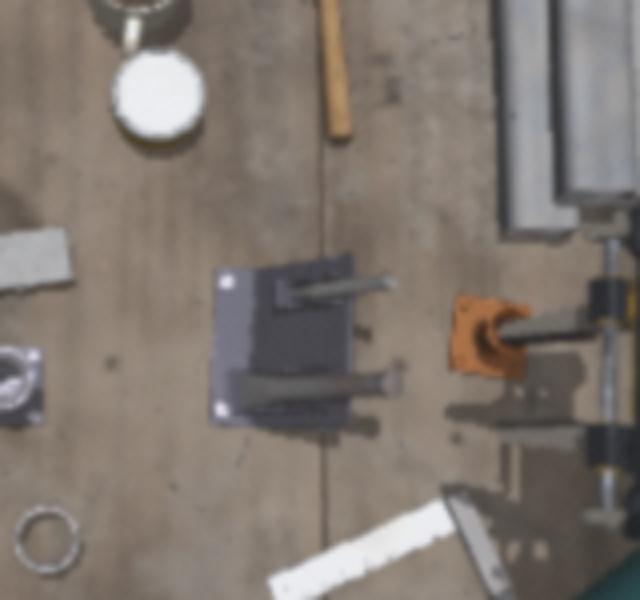

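View pics/side1c.png

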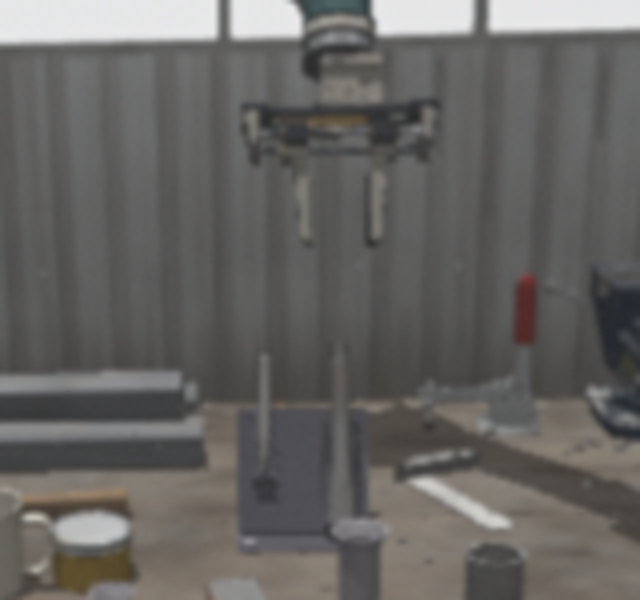

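>>> drive_tool --targets '[[[0,0,-0.2],[0.8,-2,25],-0.1],[[0,0,-0.2],[0.8,-1,25],-0.1],[[0,0,-0.2],[0.5,-1,25],-0.1]]'

```text
t: 3.58
tool_pos: [0.4698, -0.1715, 0.175]
orientation: [-2.618, -0.011, -0.038]
ft_force: [-0.5, 0.0, -0.0]
width: 0.554
```

Run:
```python
from plan import *
st()
h=np.array([.466,-.170,.166]); tcp=h+.047*np.array(Zs)
go(RS,tcp,3)
```

```text
t 3.58 p [ 0.4698 -0.1715  0.175 ] tcp z [ 0.028  0.499 -0.866] x [ 0.999 -0.038  0.011] q [-0.02  0.52  0.81  1.88 -0.76  1.39  1.09] F [-0.5  0.  -0. ] w 0.554
3 rows turn [ 0.   -0.14  0.17] shift mm [-1.4  1.1 18.5]
  path [ 0.469 -0.163  0.158] [ 0.468 -0.155  0.142] [ 0.467 -0.147  0.125]
```

>>> drive_tool --targets '[[[0,-0.2,0],[-1.5,1,18],-0.1],[[0,-0.2,0],[-1,1,18],-0.1],[[0,0,0],[-0.5,1,16],-0.1],[[0,0,0],[0,0,0],-0.1]]'

```text
t: 4.08
tool_pos: [0.4695, -0.1436, 0.1285]
orientation: [-2.618, -0.009, -0.028]
ft_force: [0.7, 0.1, 0.5]
width: 0.553
```

Run:
```python
from plan import *
st()
h=np.array([.466,-.170,.166]); tcp=h+.047*np.array(Zs)
go(RS,tcp,1)
for n in('top','side'):
    im,d=arm.get_image(n); np.save(f"pics/{n}2.npy",d); cv2.imwrite(f"pics/{n}2.png",im[...,::-1])
    c=im[180:260,340:440] if n=='top' else im[120:210,290:390]
    cv2.imwrite(f"pics/{n}2c.png",cv2.resize(c[...,::-1],None,fx=6,fy=6,interpolation=cv2.INTER_CUBIC))
```

```text
t 4.08 p [ 0.4695 -0.1436  0.1285] tcp z [ 0.022  0.5   -0.866] x [ 1.    -0.028  0.009] q [-0.04  0.56  0.78  1.95 -0.82  1.3   1.14] F [0.7 0.1 0.5] w 0.553
1 rows turn [-0.02 -0.04  0.92] shift mm [-2.5  4.2  1.2]
  path [ 0.467 -0.147  0.125]
```

View pics/top2c.png

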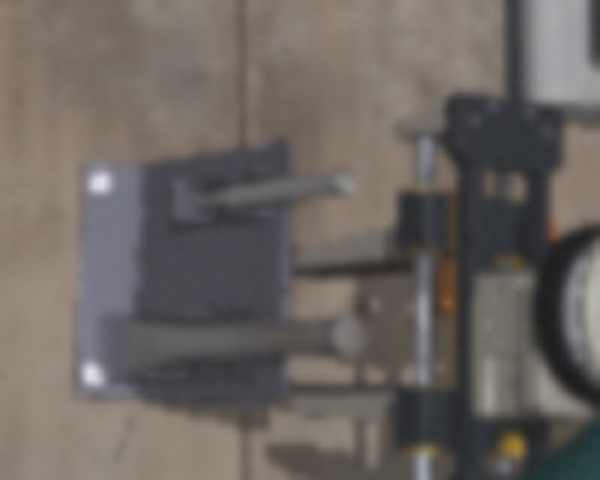

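View pics/side2c.png

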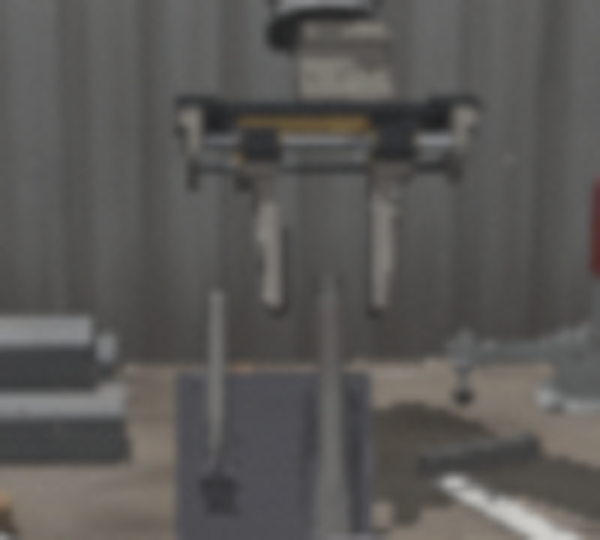

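Run:
```python
from plan import *
R0,p,_=cur()
for n in C:
    print(n,proj(n,[p,p-.019*R0.as_matrix()[:,2],[.466,-.170,.166]]))
d=np.load('pics/side2.npy')
uv,P=cloud('side',d,(330,150,360,182))
for r in range(158,182,2):
    print(r,[ '%.3f/%.3f'%(P[(r-150)*30+c][1],P[(r-150)*30+c][2]) for c in (4,5,6,14,15,16,22,23,24)])
d=np.load('pics/top2.npy')
uv,P=cloud('top',d,(385,215,410,250)); Z=P[:,2].reshape(-1,25)*1000
for r in range(0,35): print(r+215,' '.join('%4d'%v if v==v else '   x' for v in Z[r]))
```

```text
side [[343.9984 177.234 ]
 [343.9584 172.2968]
 [344.6419 165.966 ]]
top [[386.016  234.4512]
 [390.4191 234.2292]
 [397.4611 235.1028]]
158 ['-0.166/0.199', '-0.176/0.196', '-0.172/0.197', 'nan/nan', 'nan/nan', 'nan/nan', '-0.166/0.197', '-0.172/0.196', '-0.175/0.195']
160 ['-0.173/0.189', '-0.171/0.190', '-0.168/0.191', 'nan/nan', 'nan/nan', 'nan/nan', '-0.172/0.188', '-0.165/0.190', '-0.165/0.190']
162 ['-0.168/0.183', '-0.160/0.185', '-0.171/0.182', 'nan/nan', 'nan/nan', 'nan/nan', '-0.164/0.182', '-0.162/0.183', '-0.166/0.182']
164 ['-0.165/0.176', '-0.167/0.175', '-0.159/0.177', 'nan/nan', 'nan/nan', 'nan/nan', '-0.162/0.175', '-0.159/0.176', '-0.166/0.174']
166 ['-0.161/0.169', '-0.160/0.169', '-0.159/0.170', '-0.163/0.168', '-0.160/0.169', '-0.165/0.167', '-0.151/0.171', '-0.150/0.171', '-0.161/0.168']
168 ['-0.156/0.163', '-0.156/0.163', '-0.156/0.163', '-0.159/0.161', '-0.167/0.159', '-0.165/0.159', '-0.154/0.162', '-0.149/0.164', '-0.147/0.164']
170 ['-0.153/0.156', '-0.154/0.156', '-0.149/0.157', '-0.159/0.153', '-0.155/0.154', '-0.164/0.152', '-0.151/0.155', '-0.150/0.15
[... 4455 characters left out ...]
  191  193  195  202  205  205  202  204  200  247  254
245  108  108  107  151  158  163  164  170  172  176  175  180  188  187  192  194  201  203  211  208  215  244  247  252  257
246    2    1   -3  151  149  156  163  171  172  175  177  184  185  189  193  194  198  202  202  206  211  245  252  252  255
247    4   -4   -1    0  155  158  165  168  171  175  177  181  181  192  192  196  199  200  209  209  216  243  249  251  254
248    0   -3    0    0  155  159  164  169  170  175  176  181  185  190  194  193  198  202  206  209  212  246  246  251  250
249    0    1   -4    0   -2   -5   -2   -4  166  173  178  180  186  184  192  195  198  201  206  207  211  246  250  253  256
```

Run:
```python
from plan import *
R0,p,_=cur()
for uv,z in (([388.2,222.5],.152),([387.9,246],.151)):
    X=onz('top',[uv],z)[0]; print(X, 'in tool mm',R0.inv().apply(X-p)*1000)
X=np.array([.466,-.170,.166]);print('head in tool',R0.inv().apply(X-p)*1000)
```

```text
[ 0.5017 -0.1474  0.152 ] in tool mm [ 31.9191  -9.783  -20.1178]
[ 0.4366 -0.1461  0.151 ] in tool mm [-33.2171  -9.0802 -20.1405]
head in tool [ -2.9775   3.5457 -44.3719]
```

>>> drive_tool --targets '[[[0,0,0.8],[-3,4,1.5],-0.1],[[0,0,0],[0,0,0],-0.1]]'

```text
t: 4.42
tool_pos: [0.4672, -0.149, 0.1265]
orientation: [-2.62, -0.004, -0.044]
ft_force: [1.1, -0.0, -0.4]
width: 0.548
```

Run:
```python
from plan import *
st()
h=np.array([.466,-.170,.166]); tcp=h+.047*np.array(Zs)
go(RS,tcp,1)
```

```text
t 4.42 p [ 0.4672 -0.149   0.1265] tcp z [ 0.026  0.498 -0.867] x [ 0.999 -0.044  0.004] q [-0.04  0.57  0.78  1.95 -0.82  1.3   1.13] F [ 1.1 -0.  -0.4] w 0.548
1 rows turn [ 0.11 -0.27  0.02] shift mm [-0.3 -1.6  2.3]
  path [ 0.467 -0.147  0.125]
```

>>> drive_tool --targets '[[[0,0,0],[0,-1,2],1],[[0,0,0],[0,0,0],1],[[0,0,0],[0,0,0],1],[[0,0,0],[0,0,0],1]]' --squeeze 40

```text
t: 4.92
tool_pos: [0.4675, -0.1476, 0.1255]
orientation: [-2.62, -0.005, -0.045]
ft_force: [-0.0, -0.6, -0.1]
width: 0.206
```

Run:
```python
from plan import *
st()
for n in('top','side'):
    im,d=arm.get_image(n); np.save(f"pics/{n}3.npy",d); cv2.imwrite(f"pics/{n}3.png",im[...,::-1])
    c=im[180:260,340:440] if n=='top' else im[120:210,290:390]
    cv2.imwrite(f"pics/{n}3c.png",cv2.resize(c[...,::-1],None,fx=6,fy=6,interpolation=cv2.INTER_CUBIC))
```

```text
t 4.92 p [ 0.4675 -0.1476  0.1255] tcp z [ 0.026  0.497 -0.867] x [ 0.999 -0.044  0.005] q [-0.04  0.57  0.78  1.95 -0.82  1.3   1.13] F [-0.  -0.6 -0.1] w 0.206
```

View pics/top3c.png

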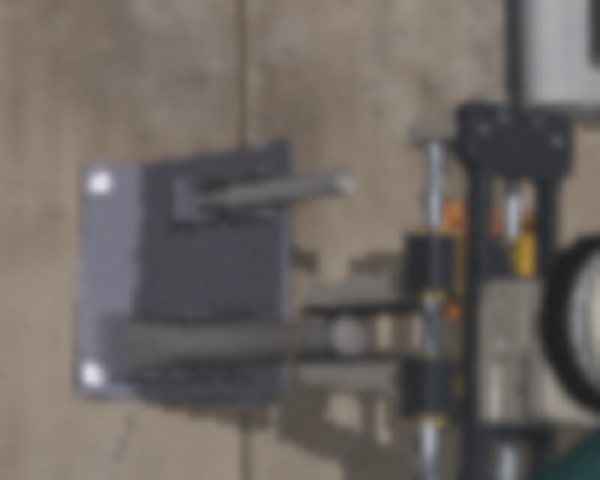

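View pics/side3c.png

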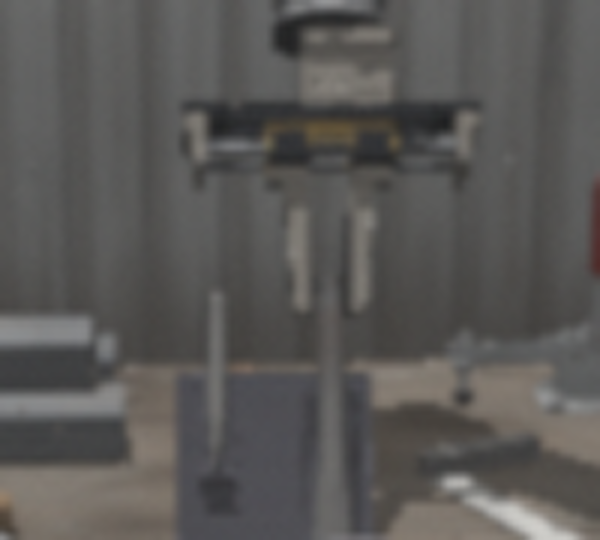

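Run:
```python
from plan import *
p=np.array([.2128,.6135,.1902])
for z in (0,.01,.02,.03): print(z,proj('side',[p+[0,0,z]]),proj('top',[p+[0,0,z]]))
im=cv2.imread('pics/side0.png')[170:290,480:600]; cv2.imwrite('pics/f0.png',cv2.resize(im,None,fx=5,fy=5,interpolation=cv2.INTER_CUBIC))
im=cv2.imread('pics/top0.png')[290:390,30:150]; cv2.imwrite('pics/f0t.png',cv2.resize(im,None,fx=5,fy=5,interpolation=cv2.INTER_CUBIC))
```

```text
0 [[519.2606 266.2516]] [[100.3417 325.5061]]
0.01 [[520.1729 261.4533]] [[ 98.4365 326.0313]]
0.02 [[521.0963 256.6084]] [[ 96.4973 326.5658]]
0.03 [[522.031  251.7161]] [[ 94.5233 327.1096]]
```

View pics/f0.png

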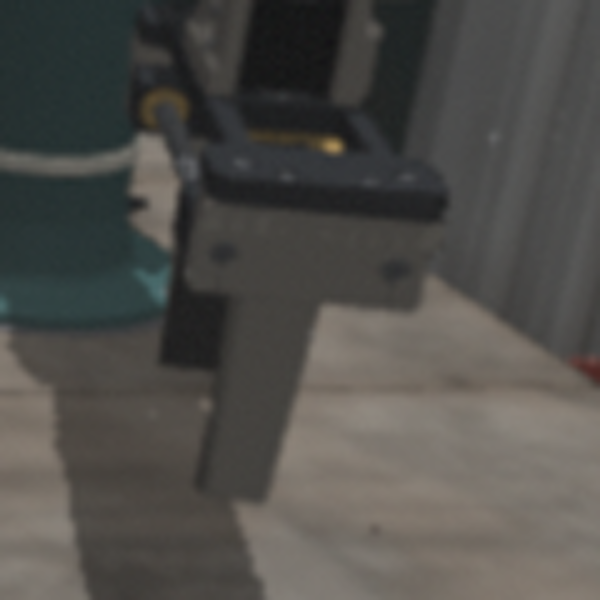

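>>> drive_tool --targets '[[[0,0,0],[0,0,-10],1],[[0,0,0],[0,0,-15],1],[[0,0,0],[0,0,-25],1]]'

```text
t: 5.4
tool_pos: [0.4651, -0.173, 0.1695]
orientation: [-2.62, -0.001, -0.044]
ft_force: [0.3, 0.3, -2.1]
width: 0.209
```

Run:
```python
from plan import *
st()
h=np.array([.466,-.170,.166]); tcp=h+.047*np.array(Zs)
go(RS,tcp-.14*np.array(Zs),5)
for n in('top','side'):
    im,d=arm.get_image(n); np.save(f"pics/{n}4.npy",d); cv2.imwrite(f"pics/{n}4.png",im[...,::-1])
    c=im[180:260,340:440] if n=='top' else im[120:210,290:390]
    cv2.imwrite(f"pics/{n}4c.png",cv2.resize(c[...,::-1],None,fx=6,fy=6,interpolation=cv2.INTER_CUBIC))
```

```text
t 5.4 p [ 0.4651 -0.173   0.1695] tcp z [ 0.023  0.497 -0.867] x [ 0.999 -0.044  0.001] q [-0.02  0.52  0.82  1.89 -0.76  1.38  1.09] F [ 0.3  0.3 -2.1] w 0.209
5 rows turn [ 0.03 -0.02 -0.01] shift mm [  0.2  -0.1 -17.7]
  path [ 0.465 -0.182  0.185] [ 0.465 -0.19   0.2  ] [ 0.464 -0.199  0.216] [ 0.464 -0.208  0.231] [ 0.464 -0.216  0.247]
```

View pics/side4c.png

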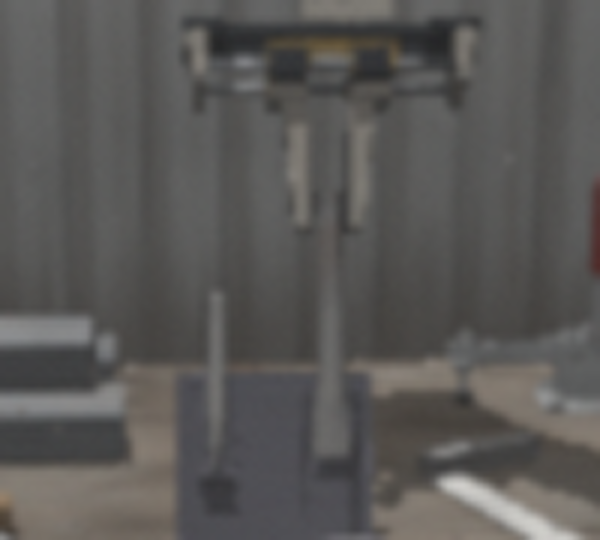

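>>> drive_tool --targets '[[[0,0,0],[0,0,-22],1],[[0,0,0],[0,0,-25],1],[[0,0,0],[0,0,-25],1],[[0,0,0],[0,0,-25],1],[[0,0,0],[0,0,-20],1]]'

```text
t: 6.12
tool_pos: [0.4619, -0.2327, 0.2732]
orientation: [-2.621, -0.003, -0.045]
ft_force: [0.2, -0.4, -2.8]
width: 0.208
```

Run:
```python
from plan import *
st()
RD=zx([0,0,-1],[.9991,-.042,0])
R0,p0,_=cur(); print('draw',np.linalg.norm(p0-[.4675,-.1476,.1255]))
a=go(RD,[.47,-.10,.31],6)
go(RD,[.4705,.10,.30],5,*a)
```

```text
t 6.12 p [ 0.4619 -0.2327  0.2732] tcp z [ 0.025  0.497 -0.868] x [ 0.999 -0.045  0.003] q [ 0.04  0.46  0.87  1.71 -0.67  1.59  1.04] F [ 0.2 -0.4 -2.8] w 0.208
draw 0.17052458594941639
6 rows turn [-4.97 -0.03 -0.02] shift mm [  0.4 -23.2   0.8]
  path [ 0.463 -0.212  0.284] [ 0.465 -0.191  0.293] [ 0.466 -0.169  0.3  ] [ 0.467 -0.146  0.306] [ 0.469 -0.123  0.309] [ 0.47 -0.1   0.31]
5 rows turn [0. 0. 0.] shift mm [ -1.6 -40.    2. ]
  path [ 0.47  -0.06   0.308] [ 0.47  -0.02   0.306] [0.47  0.02  0.304] [0.47  0.06  0.302] [0.47 0.1  0.3 ]
```

>>> drive_tool --targets '[[[-5,0,0],[0,-23,1],1],[[-5,0,0],[0,-23,1],1],[[-5,0,0],[0,-23,1],1],[[-5,0,0],[0,-23,1],1],[[-5,0,0],[0,-23,1],1]]'

```text
t: 6.75
tool_pos: [0.4652, -0.1258, 0.3051]
orientation: [-3.071, -0.001, -0.057]
ft_force: [0.8, 0.8, -2.6]
width: 0.205
```

>>> drive_tool --targets '[[[-5,0,0],[0,-23,1],1],[[0,0,0],[0,-36,2],1],[[0,0,0],[0,-36,2],1],[[0,0,0],[0,-36,2],1],[[0,0,0],[0,-36,2],1]]'

```text
t: 7.38
tool_pos: [0.4707, 0.0494, 0.2941]
orientation: [3.128, 0.002, -0.052]
ft_force: [0.3, -1.1, -2.1]
width: 0.207
```

Run:
```python
from plan import *
st()
RD=zx([0,0,-1],[.9991,-.042,0])
go(RD,[.4705,.10,.27],2)
```

```text
t 7.38 p [0.4707 0.0494 0.2941] tcp z [-0.002 -0.013 -1.   ] x [ 0.999 -0.052 -0.002] q [-0.88  0.05  0.74  1.92 -0.02  1.19 -0.19] F [ 0.3 -1.1 -2.1] w 0.207
2 rows turn [ 0.39  0.05 -0.3 ] shift mm [ -1.4 -25.4  11.8]
  path [0.471 0.075 0.282] [0.47 0.1  0.27]
```

>>> drive_tool --targets '[[[0.4,0,0],[-1.5,-25,10],1],[[0.4,0,0],[-1.5,-25,10],1],[[0,0,0],[0,0,0],1],[[0,0,0],[0,0,0],1]]'

```text
t: 7.88
tool_pos: [0.4683, 0.1025, 0.2704]
orientation: [3.142, 0.006, -0.05]
ft_force: [0.0, -0.1, -2.6]
width: 0.209
```

Run:
```python
from plan import *
st()
R0,p,_=cur()
print('head',proj('top',[p-[0,0,-.047]]),'nose',proj('side',[p-[0,0,.124]]),'mouth',proj('side',[[.4705,.1,.09]]))
for n in('top','side'):
    im,d=arm.get_image(n); np.save(f"pics/{n}5.npy",d); cv2.imwrite(f"pics/{n}5.png",im[...,::-1])
    c=im[180:280,250:370] if n=='top' else im[110:260,290:410]
    cv2.imwrite(f"pics/{n}5c.png",cv2.resize(c[...,::-1],None,fx=4 if n=='side' else 5,fy=4 if n=='side' else 5,interpolation=cv2.INTER_CUBIC))
```

```text
t 7.88 p [0.4683 0.1025 0.2704] tcp z [-0.006  0.    -1.   ] x [ 0.999 -0.05  -0.006] q [-0.93  0.09  0.7   1.94 -0.06  1.14 -0.25] F [ 0.  -0.1 -2.6] w 0.209
head [[295.7904 227.5571]] nose [[351.1739 195.5993]] mouth [[350.0938 211.921 ]]
```

View pics/top5c.png

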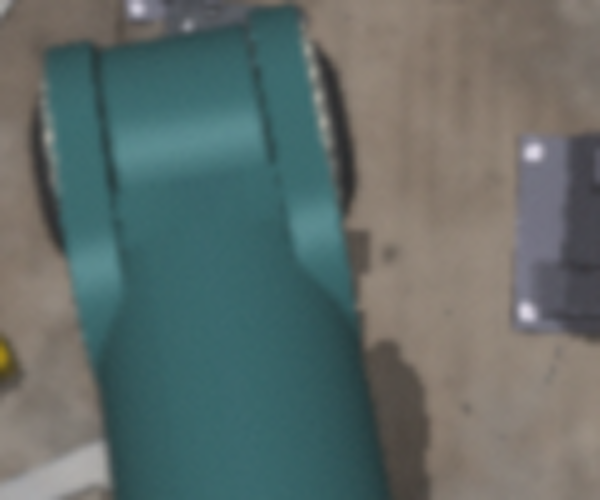

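View pics/side5c.png

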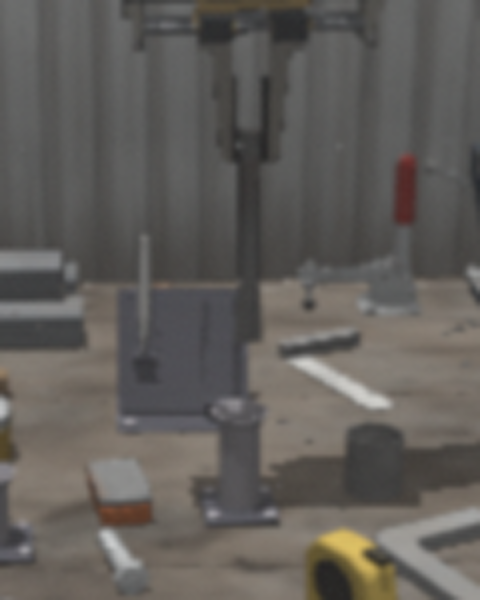

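```bash
cat > m5.py <<'E'
from plan import *
import sys
k=sys.argv[1]
im=cv2.imread(f'pics/side{k}.png'); d=np.load(f'pics/side{k}.npy')
def edges(rows,u0,u1,ylo,yhi,zax=None):
    for r in rows:
        uv,P=cloud('side',d,(u0,r,u1,r+1)); m=(P[:,1]>ylo)&(P[:,1]<yhi)
        if m.sum()<2: continue
        a,b=uv[m][0][0],uv[m][-1][0]
        print(r,'cols',a,b,'mid',(a+b)/2,'n',m.sum(),'x mid %.4f'%((P[m][0][0]+P[m][-1][0])/2),'y med %.4f front %.4f z %.3f'%(np.median(P[m][:,1]),np.sort(P[m][:,1])[-2],np.median(P[m][:,2])))
if __name__=='__main__':
    y0=float(sys.argv[2]);r0,r1,st_,u0,u1=map(int,sys.argv[3:8])
    edges(range(r0,r1,st_),u0,u1,y0-.03,y0+.04)
E
python3 m5.py 5 .1 145 240 3 335 368
python3 - <<'E'
import cv2
im=cv2.imread('pics/side5.png')[135:245,325:375]; cv2.imwrite('pics/s5z.png',cv2.resize(im,None,fx=5.4,fy=5.4,interpolation=cv2.INTER_NEAREST))
E
```

```text
145 cols 344 359 mid 351.5 n 16 x mid 0.4710 y med 0.1097 front 0.1134 z 0.309
148 cols 345 359 mid 352.0 n 15 x mid 0.4693 y med 0.1098 front 0.1132 z 0.300
151 cols 349 354 mid 351.5 n 6 x mid 0.4699 y med 0.1064 front 0.1086 z 0.290
154 cols 349 354 mid 351.5 n 6 x mid 0.4697 y med 0.1065 front 0.1103 z 0.281
157 cols 349 354 mid 351.5 n 6 x mid 0.4698 y med 0.1092 front 0.1101 z 0.272
160 cols 349 354 mid 351.5 n 6 x mid 0.4699 y med 0.1081 front 0.1083 z 0.263
163 cols 349 354 mid 351.5 n 6 x mid 0.4695 y med 0.1099 front 0.1105 z 0.254
166 cols 349 354 mid 351.5 n 6 x mid 0.4692 y med 0.1078 front 0.1097 z 0.244
169 cols 349 354 mid 351.5 n 6 x mid 0.4691 y med 0.1085 front 0.1114 z 0.235
172 cols 349 354 mid 351.5 n 6 x mid 0.4691 y med 0.1074 front 0.1104 z 0.225
175 cols 349 354 mid 351.5 n 6 x mid 0.4687 y med 0.1074 front 0.1090 z 0.215
178 cols 349 354 mid 351.5 n 6 x mid 0.4686 y med 0.1078 front 0.1097 z 0.206
181 cols 349 354 mid 351.5 n 6 x mid 0.4685 y med 0.1064 front 0.1083 z 0.196
184 cols 349 354 mid 351.5 n 6 x mid 0.4683 y med 0.1072 front 0.1082 z 0.186
187 co
[... 317 characters left out ...]
44 355 mid 349.5 n 12 x mid 0.4736 y med 0.0887 front 0.1153 z 0.078
217 cols 345 354 mid 349.5 n 10 x mid 0.4730 y med 0.1133 front 0.1183 z 0.078
220 cols 345 354 mid 349.5 n 10 x mid 0.4727 y med 0.1122 front 0.1153 z 0.067
223 cols 344 354 mid 349.0 n 11 x mid 0.4737 y med 0.1126 front 0.1154 z 0.057
226 cols 344 354 mid 349.0 n 11 x mid 0.4735 y med 0.1143 front 0.1164 z 0.047
229 cols 344 354 mid 349.0 n 11 x mid 0.4734 y med 0.1136 front 0.1147 z 0.036
232 cols 341 356 mid 348.5 n 14 x mid 0.4720 y med 0.1108 front 0.1155 z 0.024
235 cols 335 367 mid 351.0 n 33 x mid 0.4642 y med 0.0911 front 0.1142 z 0.005
238 cols 335 367 mid 351.0 n 33 x mid 0.4668 y med 0.1112 front 0.1250 z 0.003
```

View pics/s5z.png

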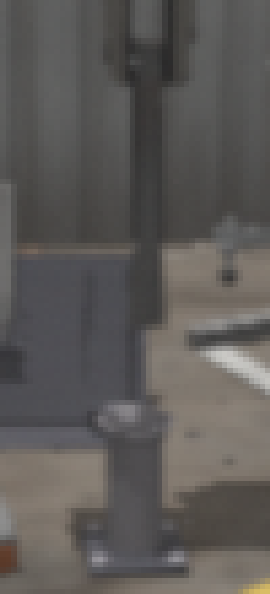

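>>> drive_tool --targets '[[[0,0,0],[4,1.5,10],1],[[0,0,0],[0,0,15],1],[[0,0,0],[0,0,10],1],[[0,0,0],[0,0,0],1]]'

```text
t: 8.48
tool_pos: [0.4723, 0.099, 0.2329]
orientation: [-3.141, 0.006, -0.054]
ft_force: [0.3, 0.4, -1.8]
width: 0.211
```

```bash
python3 - <<'E'
from plan import *
st()
go(zx([0,0,-1],[.9991,-.042,0]),[.4725,.101,.23],1)
im,d=arm.get_image('side'); np.save("pics/side6.npy",d); cv2.imwrite("pics/side6.png",im[...,::-1])
E
python3 m5.py 6 .1 160 235 4 335 368
```

```text
t 8.47 p [0.4723 0.099  0.2329] tcp z [-0.006  0.001 -1.   ] x [ 0.999 -0.054 -0.006] q [-0.91  0.14  0.7   1.99 -0.11  1.06 -0.21] F [ 0.3  0.4 -1.8] w 0.211
1 rows turn [-0.02  0.33 -0.67] shift mm [ 0.1 -2.   2.9]
  path [0.472 0.101 0.23 ]
160 cols 343 357 mid 350.0 n 14 x mid 0.4744 y med 0.1050 front 0.1092 z 0.262
164 cols 348 352 mid 350.0 n 5 x mid 0.4735 y med 0.1022 front 0.1029 z 0.249
168 cols 348 352 mid 350.0 n 5 x mid 0.4736 y med 0.1058 front 0.1075 z 0.237
172 cols 348 352 mid 350.0 n 5 x mid 0.4732 y med 0.1024 front 0.1055 z 0.224
176 cols 348 352 mid 350.0 n 5 x mid 0.4729 y med 0.1028 front 0.1056 z 0.211
180 cols 348 352 mid 350.0 n 5 x mid 0.4729 y med 0.1036 front 0.1051 z 0.198
184 cols 348 352 mid 350.0 n 5 x mid 0.4729 y med 0.1055 front 0.1061 z 0.186
188 cols 348 352 mid 350.0 n 5 x mid 0.4725 y med 0.1047 front 0.1050 z 0.172
192 cols 348 352 mid 350.0 n 5 x mid 0.4726 y med 0.1081 front 0.1098 z 0.161
196 cols 347 352 mid 349.5 n 6 x mid 0.4731 y med 0.1029 front 0.1036 z 0.145
200 cols 347 353 mid 350.0 n 7 x mid 0.4716 y med 0.1029 front 0.1034 z 0.132
204 cols 347 353 mid 350.0 n 7 x mid 0.4710 y med 0.0998 front 0.1003 z 0.117
212 cols 343 356 mid 349.5 n 14 x mid 0.4724 y med 0.0859 front 0.0951 z 0.084
216 cols 345 354 mid 349.5 n 10 x mid 0.4730 y med 0.1161 front 0.1183 z 0.083
220 cols 345 354 mid 349.5 n 10 x mid 0.4727 y med 0.1136 front 0.1152 z 0.068
224 cols 344 354 mid 349.0 n 11 x mid 0.4736 y med 0.1122 front 0.1155 z 0.053
228 cols 344 354 mid 349.0 n 10 x mid 0.4734 y med 0.1106 front 0.1154 z 0.039
232 cols 341 356 mid 348.5 n 15 x mid 0.4723 y med 0.1093 front 0.1176 z 0.024
```

>>> drive_tool --targets '[[[0,0.3,0],[0.7,-2,5],1],[[0,0,0],[0,0,12],1],[[0,0,0],[0,0,12],1]]'

```text
t: 8.9
tool_pos: [0.4745, 0.1019, 0.2039]
orientation: [-3.139, -0.003, -0.053]
ft_force: [-1.4, 0.7, -2.7]
width: 0.207
```

Run:
```python
from plan import *
st()
```

```text
t 8.9 p [0.4745 0.1019 0.2039] tcp z [ 0.003  0.002 -1.   ] x [ 0.999 -0.053  0.003] q [-0.89  0.18  0.7   2.02 -0.14  0.98 -0.18] F [-1.4  0.7 -2.7] w 0.207
```

>>> drive_tool --targets '[[[0,0,0],[-1.2,0.5,12],1],[[0,0,0],[0,0,12],1],[[0,0,0],[0,0,12],1]]'

```text
t: 9.28
tool_pos: [0.4728, 0.1014, 0.1648]
orientation: [-3.14, -0.002, -0.053]
ft_force: [0.6, -0.2, -2.6]
width: 0.202
```

```bash
python3 - <<'E'
from plan import *
st()
im,d=arm.get_image('side'); np.save("pics/side7.npy",d); cv2.imwrite("pics/side7.png",im[...,::-1])
E
python3 m5.py 7 .1 170 235 4 335 368
```

```text
t 9.28 p [0.4728 0.1014 0.1648] tcp z [ 0.002  0.002 -1.   ] x [ 0.999 -0.053  0.002] q [-0.87  0.24  0.68  2.06 -0.2   0.9  -0.13] F [ 0.6 -0.2 -2.6] w 0.202
170 cols 342 358 mid 350.0 n 11 x mid 0.4744 y med 0.1101 front 0.1131 z 0.232
174 cols 342 358 mid 350.0 n 11 x mid 0.4737 y med 0.1101 front 0.1130 z 0.220
178 cols 343 357 mid 350.0 n 15 x mid 0.4738 y med 0.1090 front 0.1118 z 0.206
182 cols 343 357 mid 350.0 n 14 x mid 0.4735 y med 0.1096 front 0.1111 z 0.193
186 cols 347 352 mid 349.5 n 6 x mid 0.4739 y med 0.1055 front 0.1057 z 0.179
190 cols 347 352 mid 349.5 n 6 x mid 0.4738 y med 0.1069 front 0.1081 z 0.167
194 cols 347 352 mid 349.5 n 6 x mid 0.4737 y med 0.1055 front 0.1079 z 0.153
198 cols 347 352 mid 349.5 n 6 x mid 0.4738 y med 0.1070 front 0.1099 z 0.140
202 cols 347 352 mid 349.5 n 6 x mid 0.4735 y med 0.1070 front 0.1089 z 0.127
206 cols 347 352 mid 349.5 n 6 x mid 0.4736 y med 0.1085 front 0.1110 z 0.114
210 cols 345 353 mid 349.0 n 9 x mid 0.4721 y med 0.1044 front 0.1055 z 0.098
214 cols 344 355 mid 349.5 n 12 x mid 0.4735 y med 0.1078 front 0.1136 z 0.086
218 cols 345 354 mid 349.5 n 10 x mid 0.4727 y med 0.1144 front 0.1162 z 0.075
222 cols 344 354 mid 349.0 n 11 x mid 0.4740 y med 0.1131 front 0.1158 z 0.061
226 cols 344 354 mid 349.0 n 11 x mid 0.4737 y med 0.1121 front 0.1158 z 0.046
230 cols 344 354 mid 349.0 n 11 x mid 0.4735 y med 0.1141 front 0.1155 z 0.033
234 cols 335 367 mid 351.0 n 32 x mid 0.4635 y med 0.0838 front 0.1155 z 0.004
```

>>> drive_tool --targets '[[[0,0,0],[0,0,12],1],[[0,0,0],[0,0,10],1],[[0,0,0],[0,0,3],1],[[0,0,0],[0,0,1],1]]'

```text
t: 9.82
tool_pos: [0.472, 0.1011, 0.1353]
orientation: [3.142, 0.0, -0.053]
ft_force: [-0.0, -0.3, -2.2]
width: 0.204
```

>>> drive_tool --targets '[[[0,0,0],[0,0,3],1],[[0,0,0],[0,0,2],1]]'

```text
t: 10.07
tool_pos: [0.4734, 0.1015, 0.1317]
orientation: [-3.14, -0.002, -0.053]
ft_force: [-1.5, -0.2, 15.5]
width: 0.206
```

>>> drive_tool --targets '[[[0,0,0],[0,0,-0.5],0.4],[[0,0,0],[0,0,0],0],[[0,0,0],[0,0,0],-0.1]]'

```text
t: 10.45
tool_pos: [0.4748, 0.102, 0.1333]
orientation: [-3.138, -0.005, -0.053]
ft_force: [-0.8, 0.3, 1.3]
width: 0.497
```

Run:
```python
from plan import *
st()
im,d=arm.get_image('side'); np.save("pics/side8.npy",d); cv2.imwrite("pics/side8.png",im[...,::-1])
c=im[130:250,300:400]
cv2.imwrite("pics/side8c.png",cv2.resize(c[...,::-1],None,fx=5,fy=5,interpolation=cv2.INTER_CUBIC))
print(proj('side',[[.473,.0975,.181]]))
```

```text
t 10.45 p [0.4748 0.102  0.1333] tcp z [ 0.005  0.003 -1.   ] x [ 0.999 -0.052  0.005] q [-0.84  0.3   0.66  2.09 -0.25  0.83 -0.08] F [-0.8  0.3  1.3] w 0.497
[[349.694  184.6617]]
```

View pics/side8c.png

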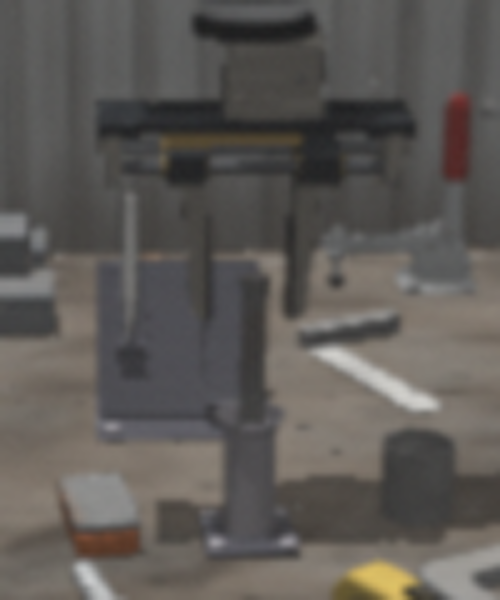

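>>> drive_tool --targets '[[[0,0,0],[0,0,-20],-0.1],[[0,0,0],[0,0,-30],-0.1],[[0,0,0],[0,0,-45],-0.1],[[0,0,0],[0,0,-55],-0.1],[[0,0,0],[0,0,-50],-0.1]]'

```text
t: 11.12
tool_pos: [0.471, 0.1006, 0.3351]
orientation: [3.139, 0.003, -0.053]
ft_force: [0.4, 0.1, -1.2]
width: 0.548
```

Run:
```python
from plan import *
st()
h=np.array([.5365,-.172,.1565]); tcp=h+.044*np.array(Zs)
R0,p0,_=cur()
a=go(zx([0,0,-1],[.9991,-.042,0]),[.5,.0,.37],3)
b=go(RS,tcp-.13*np.array(Zs),8,*a); print(tcp)
```

```text
t 11.12 p [0.471  0.1006 0.3351] tcp z [-0.003 -0.002 -1.   ] x [ 0.999 -0.053 -0.003] q [-0.97  0.03  0.71  1.84 -0.02  1.28 -0.3 ] F [ 0.4  0.1 -1.2] w 0.548
3 rows turn [ 0.04  0.06 -0.22] shift mm [ 11.3  33.  -11.6]
  path [0.481 0.067 0.347] [0.49  0.034 0.358] [ 0.5  -0.    0.37]
8 rows turn [ 3.75 -0.   -0.  ] shift mm [ 5.5 30.3 11. ]
  path [ 0.504 -0.03   0.359] [ 0.508 -0.06   0.346] [ 0.513 -0.089  0.331] [ 0.517 -0.117  0.315] [ 0.521 -0.143  0.296] [ 0.526 -0.169  0.276] [ 0.53  -0.192  0.254] [ 0.535 -0.215  0.231]
[ 0.5374 -0.15    0.1184]
```

>>> drive_tool --targets '[[[0,0,0],[11,33,-11],-0.1],[[0,0,0],[11,33,-11],-0.1],[[0,0,0],[11,33,-11],-0.1],[[3.7,0,0],[5.5,30,11],-0.1],[[3.7,0,0],[5.5,30,11],-0.1]]'

```text
t: 11.75
tool_pos: [0.5108, -0.0591, 0.3499]
orientation: [-3.005, -0.008, -0.042]
ft_force: [-0.8, 1.1, -0.3]
width: 0.551
```

>>> drive_tool --targets '[[[3.7,0,0],[5.5,30,11],-0.1],[[3.7,0,0],[5.5,30,11],-0.1],[[3.7,0,0],[5.5,30,11],-0.1],[[3.7,0,0],[5.5,30,8],-0.1]]'

```text
t: 12.25
tool_pos: [0.5306, -0.1695, 0.281]
orientation: [-2.737, -0.014, -0.039]
ft_force: [1.5, 0.7, 0.7]
width: 0.551
```

Run:
```python
from plan import *
st()
h=np.array([.5365,-.172,.1565]); tcp=h+.044*np.array(Zs)
b=go(RS,tcp-.13*np.array(Zs),2)
```

```text
t 12.25 p [ 0.5306 -0.1695  0.281 ] tcp z [ 0.028  0.393 -0.919] x [ 0.999 -0.039  0.014] q [-0.2   0.44  0.92  1.69 -0.67  1.48  0.85] F [1.5 0.7 0.7] w 0.551
2 rows turn [ 3.4  -0.31  0.24] shift mm [ 2.7 31.1 13.2]
  path [ 0.533 -0.193  0.257] [ 0.535 -0.215  0.231]
```

>>> drive_tool --targets '[[[3.4,-0.3,0],[2.5,31,13],-0.1],[[3.4,-0.3,0],[2.5,31,13],-0.1],[[0,0,0],[0,0,0],-0.1]]'

```text
t: 12.62
tool_pos: [0.5332, -0.2193, 0.2264]
orientation: [-2.614, 0.001, -0.039]
ft_force: [-0.5, -0.1, 1.3]
width: 0.551
```

Run:
```python
from plan import *
st()
h=np.array([.5365,-.172,.1565]); tcp=h+.044*np.array(Zs)
b=go(RS,tcp-.06*np.array(Zs),3)
```

```text
t 12.62 p [ 0.5332 -0.2193  0.2264] tcp z [ 0.019  0.503 -0.864] x [ 0.999 -0.039 -0.001] q [ 0.02  0.61  0.85  1.63 -0.79  1.57  1.02] F [-0.5 -0.1  1.3] w 0.551
3 rows turn [-0.08  0.04  0.04] shift mm [ 0.5 -2.  22.8]
  path [ 0.534 -0.206  0.208] [ 0.535 -0.193  0.189] [ 0.536 -0.18   0.17 ]
```

>>> drive_tool --targets '[[[0,0,0],[0.5,-2,22],-0.1],[[0,0,0],[0.5,-2,22],-0.1],[[0,0,0],[0.5,-1,22],-0.1],[[0,0,0],[0,0,0],-0.1]]'

```text
t: 13.12
tool_pos: [0.5381, -0.1732, 0.1714]
orientation: [-2.613, -0.003, -0.031]
ft_force: [0.2, -0.8, 0.6]
width: 0.551
```

Run:
```python
from plan import *
st()
h=np.array([.5365,-.172,.1565]); tcp=h+.044*np.array(Zs)
b=go(RS,tcp,3)
for n in('top','side'):
    im,d=arm.get_image(n); np.save(f"pics/{n}9.npy",d); cv2.imwrite(f"pics/{n}9.png",im[...,::-1])
    c=im[180:260,340:440] if n=='top' else im[120:210,270:370]
    cv2.imwrite(f"pics/{n}9c.png",cv2.resize(c[...,::-1],None,fx=6,fy=6,interpolation=cv2.INTER_CUBIC))
```

```text
t 13.12 p [ 0.5381 -0.1732  0.1714] tcp z [ 0.019  0.504 -0.864] x [ 1.    -0.031  0.003] q [-0.04  0.63  0.81  1.73 -0.84  1.46  1.05] F [ 0.2 -0.8  0.6] w 0.551
3 rows turn [-0.09  0.05  0.21] shift mm [-0.5  2.2 19.1]
  path [ 0.538 -0.165  0.154] [ 0.538 -0.158  0.136] [ 0.537 -0.15   0.118]
```

View pics/top9c.png

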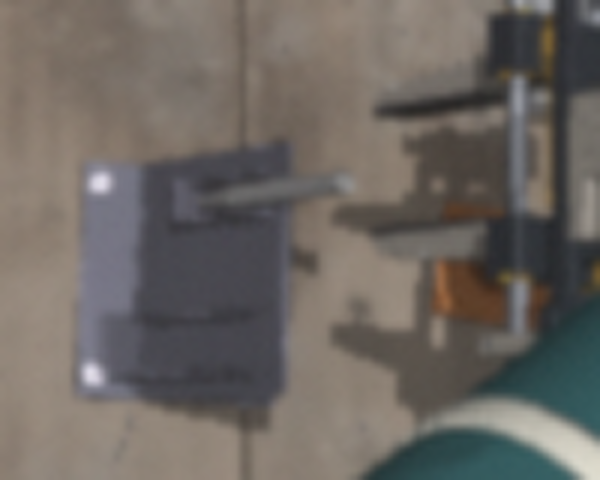

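View pics/side9c.png

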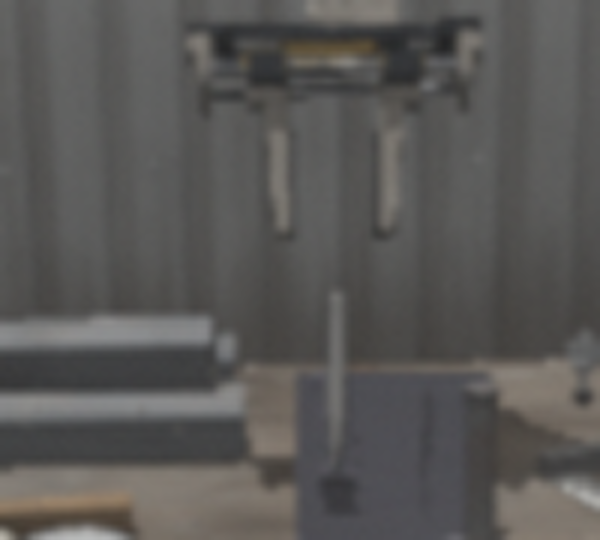

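>>> drive_tool --targets '[[[0,0,0.2],[-0.7,2,19],-0.1],[[0,0,0.2],[-0.7,2,19],-0.1],[[0,0,0.2],[-0.7,2,17],-0.1],[[0,0,0],[0,0,0],-0.1]]'

```text
t: 13.72
tool_pos: [0.5378, -0.1516, 0.1196]
orientation: [-2.616, -0.002, -0.043]
ft_force: [0.9, 0.5, -0.3]
width: 0.551
```

Run:
```python
from plan import *
st()
h=np.array([.5365,-.172,.1565]); tcp=h+.044*np.array(Zs)
b=go(RS,tcp,1)
```

```text
t 13.72 p [ 0.5378 -0.1516  0.1196] tcp z [ 0.023  0.501 -0.865] x [ 0.999 -0.043  0.002] q [-0.05  0.68  0.78  1.8  -0.89  1.37  1.08] F [ 0.9  0.5 -0.3] w 0.551
1 rows turn [-0.12 -0.1   0.02] shift mm [-0.4 -0.8  1.9]
  path [ 0.537 -0.15   0.118]
```

Well aligned; close on the punch.

>>> drive_tool --targets '[[[0,0,0],[-0.5,0,1.5],0.5],[[0,0,0],[0,0,0],1],[[0,0,0],[0,0,0],1],[[0,0,0],[0,0,0],1],[[0,0,0],[0,0,0],1]]' --squeeze 30

```text
t: 14.35
tool_pos: [0.5379, -0.1524, 0.1192]
orientation: [-2.617, -0.004, -0.044]
ft_force: [-0.4, 1.4, -1.0]
width: 0.112
```

>>> drive_tool --targets '[[[0,0,0],[0,0,-10],1],[[0,0,0],[0,0,-15],1],[[0,0,0],[0,0,-20],1]]'

```text
t: 14.72
tool_pos: [0.5362, -0.1757, 0.1598]
orientation: [-2.617, -0.002, -0.043]
ft_force: [-0.1, -0.4, -0.4]
width: 0.115
```

Run:
```python
from plan import *
st()
for n in('top','side'):
    im,d=arm.get_image(n); np.save(f"pics/{n}10.npy",d); cv2.imwrite(f"pics/{n}10.png",im[...,::-1])
    c=im[180:260,340:440] if n=='top' else im[120:210,270:370]
    cv2.imwrite(f"pics/{n}10c.png",cv2.resize(c[...,::-1],None,fx=6,fy=6,interpolation=cv2.INTER_CUBIC))
```

```text
t 14.72 p [ 0.5362 -0.1757  0.1598] tcp z [ 0.023  0.5   -0.866] x [ 0.999 -0.043  0.002] q [-0.03  0.64  0.81  1.75 -0.85  1.44  1.05] F [-0.1 -0.4 -0.4] w 0.115
```

View pics/top10c.png

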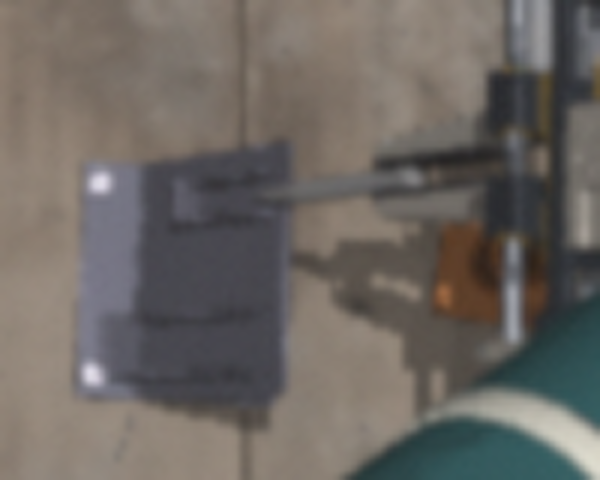

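View pics/side10c.png

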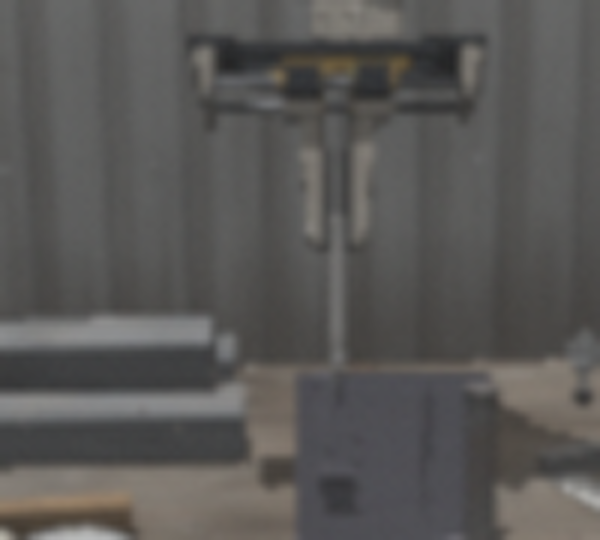

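>>> drive_tool --targets '[[[0,0,0],[0,0,-22],1],[[0,0,0],[0,0,-25],1],[[0,0,0],[0,0,-25],1],[[0,0,0],[0,0,-20],1]]'

```text
t: 15.32
tool_pos: [0.5339, -0.2261, 0.2456]
orientation: [-2.62, -0.005, -0.045]
ft_force: [0.7, -0.6, -1.9]
width: 0.117
```

Run:
```python
from plan import *
st()
RD=zx([0,0,-1],[.9991,-.042,0])
a=go(RD,[.60,-.05,.27],6)
go(RD,[.666,.158,.24],6,*a)
```

```text
t 15.32 p [ 0.5339 -0.2261  0.2456] tcp z [ 0.027  0.498 -0.867] x [ 0.999 -0.045  0.005] q [ 0.03  0.59  0.86  1.61 -0.78  1.6   1.01] F [ 0.7 -0.6 -1.9] w 0.117
6 rows turn [-4.98 -0.05 -0.02] shift mm [  9.7 -30.    5.1]
  path [ 0.545 -0.198  0.256] [ 0.556 -0.169  0.264] [ 0.567 -0.14   0.27 ] [ 0.578 -0.11   0.272] [ 0.589 -0.08   0.273] [ 0.6  -0.05  0.27]
6 rows turn [0. 0. 0.] shift mm [  9.5 -35.1   5. ]
  path [ 0.611 -0.015  0.265] [0.622 0.019 0.26 ] [0.633 0.054 0.255] [0.644 0.089 0.25 ] [0.655 0.123 0.245] [0.666 0.158 0.24 ]
```

>>> drive_tool --targets '[[[-5,0,0],[10,-30,5],1],[[-5,0,0],[10,-30,5],1],[[-5,0,0],[10,-30,5],1],[[-5,0,0],[10,-30,5],1],[[-5,0,0],[10,-30,5],1]]'

```text
t: 15.95
tool_pos: [0.5919, -0.0887, 0.278]
orientation: [-3.072, -0.01, -0.064]
ft_force: [1.1, -0.3, -0.7]
width: 0.117
```

>>> drive_tool --targets '[[[-5,0,0],[10,-30,5],1],[[0,0,0],[9,-32,3],1],[[0,0,0],[9,-32,3],1],[[0,0,0],[9,-32,3],1],[[0,0,0],[9,-32,3],1]]'

```text
t: 16.58
tool_pos: [0.65, 0.0739, 0.2646]
orientation: [3.123, -0.012, -0.061]
ft_force: [0.6, 0.3, -0.2]
width: 0.114
```

Run:
```python
from plan import *
st()
RD=zx([0,0,-1],[.9991,-.042,0])
go(RD,[.666,.158,.20],2);go(RD,[.666,.158,.20],3)
```

```text
t 16.57 p [0.65   0.0739 0.2646] tcp z [ 0.011 -0.02  -1.   ] x [ 0.998 -0.061  0.012] q [-0.84  0.56  1.    1.56 -0.46  1.27  0.16] F [ 0.6  0.3 -0.2] w 0.114
2 rows turn [ 0.55 -0.33 -0.56] shift mm [  5.3 -42.9  31.7]
  path [0.658 0.116 0.232] [0.666 0.158 0.2  ]
3 rows turn [ 0.37 -0.22 -0.37] shift mm [  3.6 -28.5  21.2]
  path [0.656 0.102 0.243] [0.661 0.13  0.221] [0.666 0.158 0.2  ]
```

>>> drive_tool --targets '[[[0.4,-0.2,-0.4],[4,-28,12],1],[[0.4,-0.2,-0.4],[4,-28,15],1],[[0.4,-0.2,-0.4],[4,-28,15],1],[[0,0,0],[0,0,5],1],[[0,0,0],[0,0,0],1]]'

```text
t: 17.2
tool_pos: [0.6669, 0.1619, 0.2124]
orientation: [-3.14, 0.003, -0.038]
ft_force: [0.5, -0.4, -1.3]
width: 0.116
```

```bash
python3 - <<'E'
from plan import *
st()
R0,p,_=cur()
for n in('top','side'):
    im,d=arm.get_image(n); np.save(f"pics/{n}11.npy",d); cv2.imwrite(f"pics/{n}11.png",im[...,::-1])
    c=im[120:220,240:360] if n=='top' else im[150:270,240:340]
    cv2.imwrite(f"pics/{n}11c.png",cv2.resize(c[...,::-1],None,fx=5,fy=5,interpolation=cv2.INTER_CUBIC))
print(proj('side',[p,p-[0,0,.073],[.666,.158,.066]]))
E
python3 m5.py 11 .158 180 252 3 275 305
```

```text
t 17.2 p [0.6669 0.1619 0.2124] tcp z [-0.003  0.002 -1.   ] x [ 0.999 -0.038 -0.003] q [-0.88  0.66  0.93  1.52 -0.54  1.24  0.1 ] F [ 0.5 -0.4 -1.3] w 0.116
[[285.934  182.7333]
 [286.953  205.8439]
 [288.2801 227.5286]]
180 cols 284 287 mid 285.5 n 4 x mid 0.6675 y med 0.1656 front 0.1658 z 0.222
183 cols 284 287 mid 285.5 n 4 x mid 0.6678 y med 0.1682 front 0.1688 z 0.214
186 cols 284 287 mid 285.5 n 4 x mid 0.6684 y med 0.1663 front 0.1684 z 0.204
189 cols 285 287 mid 286.0 n 3 x mid 0.6671 y med 0.1675 front 0.1675 z 0.195
192 cols 285 287 mid 286.0 n 3 x mid 0.6676 y med 0.1657 front 0.1657 z 0.185
195 cols 285 287 mid 286.0 n 3 x mid 0.6678 y med 0.1676 front 0.1676 z 0.176
198 cols 285 287 mid 286.0 n 3 x mid 0.6685 y med 0.1674 front 0.1674 z 0.167
201 cols 286 287 mid 286.5 n 2 x mid 0.6672 y med 0.1675 front 0.1670 z 0.157
228 cols 282 292 mid 287.0 n 11 x mid 0.6700 y med 0.1468 front 0.1562 z 0.059
231 cols 284 291 mid 287.5 n 8 x mid 0.6683 y med 0.1693 front 0.1737 z 0.060
234 cols 284 291 mid 287.5 n 8 x mid 0.6689 y med 0.1651 front 0.1678 z 0.047
237 cols 284 291 mid 287.5 n 8 x mid 0.6694 y med 0.1649 front 0.1667 z 0.037
240 cols 284 296 mid 290.0 n 10 x mid 0.6630 y med 0.1654 front 0.1684 z 0.027
243 cols 276 304 mid 290.0 n 29 x mid 0.6646 y med 0.1404 front 0.1686 z 0.004
246 cols 275 304 mid 289.5 n 30 x mid 0.6652 y med 0.1613 front 0.1714 z 0.004
249 cols 275 304 mid 289.5 n 30 x mid 0.6641 y med 0.1806 front 0.1856 z 0.004
```

View pics/top11c.png

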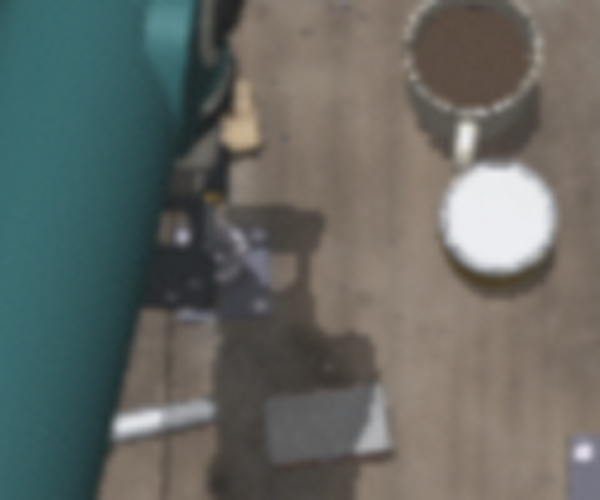

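View pics/side11c.png

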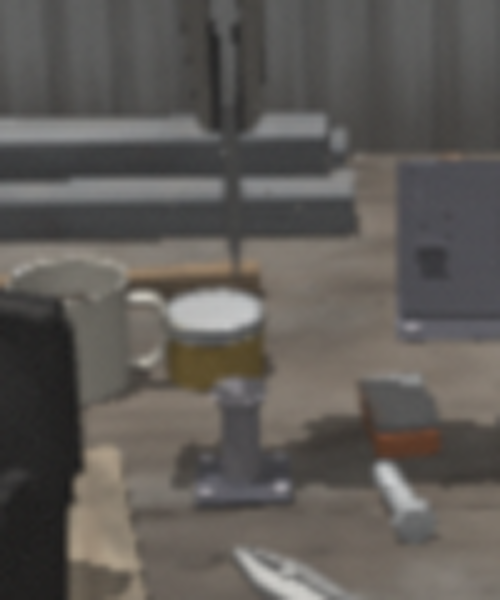

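>>> drive_tool --targets '[[[0,0,0],[1.5,4.5,15],1],[[0,0,0],[0,0,20],1],[[0,0,0],[0,0,12],1],[[0,0,0],[0,0,0],1]]'

```text
t: 17.8
tool_pos: [0.6683, 0.1548, 0.1633]
orientation: [-3.139, 0.002, -0.041]
ft_force: [0.1, 0.4, -0.7]
width: 0.113
```

```bash
python3 - <<'E'
from plan import *
st()
R0,p,_=cur()
for n in('side',):
    im,d=arm.get_image(n); np.save(f"pics/{n}12.npy",d); cv2.imwrite(f"pics/{n}12.png",im[...,::-1])
    c=im[180:260,255:325]
    cv2.imwrite(f"pics/{n}12c.png",cv2.resize(c[...,::-1],None,fx=7,fy=7,interpolation=cv2.INTER_CUBIC))
print(proj('side',[p,p-[0,0,.073],[.666,.158,.066]]))
E
python3 m5.py 12 .158 190 242 2 275 305
```

```text
t 17.8 p [0.6683 0.1548 0.1633] tcp z [-0.002  0.003 -1.   ] x [ 0.999 -0.041 -0.002] q [-0.85  0.7   0.9   1.57 -0.58  1.16  0.13] F [ 0.1  0.4 -0.7] w 0.113
[[286.2866 197.5686]
 [287.2741 219.8924]
 [288.2801 227.5286]]
190 cols 280 291 mid 285.5 n 12 x mid 0.6691 y med 0.1622 front 0.1659 z 0.190
192 cols 284 287 mid 285.5 n 4 x mid 0.6699 y med 0.1577 front 0.1585 z 0.182
194 cols 285 287 mid 286.0 n 3 x mid 0.6684 y med 0.1584 front 0.1584 z 0.176
196 cols 285 287 mid 286.0 n 3 x mid 0.6686 y med 0.1605 front 0.1605 z 0.170
198 cols 285 287 mid 286.0 n 3 x mid 0.6688 y med 0.1576 front 0.1576 z 0.163
200 cols 285 287 mid 286.0 n 3 x mid 0.6692 y med 0.1593 front 0.1593 z 0.157
202 cols 285 288 mid 286.5 n 4 x mid 0.6682 y med 0.1585 front 0.1585 z 0.150
204 cols 285 288 mid 286.5 n 4 x mid 0.6683 y med 0.1588 front 0.1592 z 0.144
206 cols 285 288 mid 286.5 n 4 x mid 0.6683 y med 0.1614 front 0.1617 z 0.139
208 cols 285 288 mid 286.5 n 4 x mid 0.6687 y med 0.1606 front 0.1609 z 0.132
210 cols 285 288 mid 286.5 n 4 x mid 0.6691 y med 0.1597 front 0.1611 z 0.125
212 cols 286 288 mid 287.0 n 3 x mid 0.6679 y med 0.1580 front 0.1580 z 0.118
214 cols 286 287 mid 286.5 n 2 x mid 0.6695 y med 0.1595 front 0.1592 z 0.112
216 cols 286 287 mid 286.5 n 2 x mid 0.6701 y med 0.1548 front 0.1536 z 0.103
226 cols 284 291 mid 287.5 n 8 x mid 0.6693 y med 0.1418 front 0.1444 z 0.064
228 cols 282 292 mid 287.0 n 11 x mid 0.6701 y med 0.1477 front 0.1532 z 0.060
230 cols 283 292 mid 287.5 n 10 x mid 0.6683 y med 0.1700 front 0.1730 z 0.063
232 cols 284 291 mid 287.5 n 8 x mid 0.6688 y med 0.1692 front 0.1722 z 0.056
234 cols 284 291 mid 287.5 n 8 x mid 0.6690 y med 0.1655 front 0.1690 z 0.048
236 cols 284 291 mid 287.5 n 8 x mid 0.6693 y med 0.1659 front 0.1674 z 0.041
238 cols 285 291 mid 288.0 n 7 x mid 0.6677 y med 0.1676 front 0.1698 z 0.035
240 cols 284 296 mid 290.0 n 10 x mid 0.6631 y med 0.1658 front 0.1676 z 0.027
```

View pics/side12c.png

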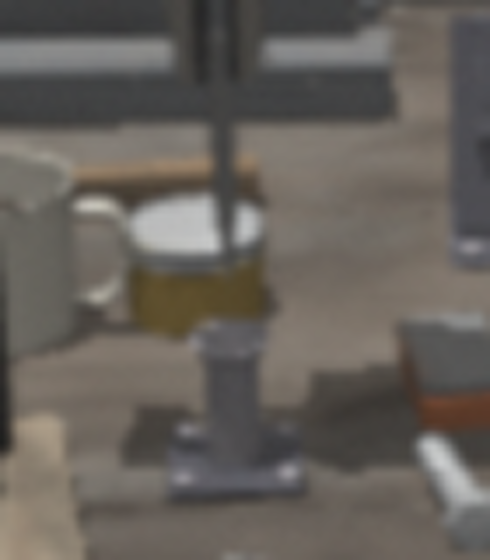

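>>> drive_tool --targets '[[[0,0,0],[0.5,-2,6],1],[[0,0,0],[0,0,6],1],[[0,0,0],[0,0,0],1]]'

```text
t: 18.23
tool_pos: [0.6699, 0.1574, 0.1519]
orientation: [-3.138, -0.001, -0.041]
ft_force: [-0.3, 0.1, -0.2]
width: 0.117
```

```bash
python3 - <<'E'
from plan import *
st()
R0,p,_=cur()
for n in('side',):
    im,d=arm.get_image(n); np.save(f"pics/{n}13.npy",d); cv2.imwrite(f"pics/{n}13.png",im[...,::-1])
    c=im[190:260,265:315]
    cv2.imwrite(f"pics/{n}13c.png",cv2.resize(c[...,::-1],None,fx=8,fy=8,interpolation=cv2.INTER_CUBIC))
E
python3 m5.py 13 .158 198 238 2 275 305
```

```text
t 18.23 p [0.6699 0.1574 0.1519] tcp z [ 0.001  0.003 -1.   ] x [ 0.999 -0.041  0.001] q [-0.85  0.71  0.89  1.58 -0.6   1.14  0.14] F [-0.3  0.1 -0.2] w 0.117
198 cols 284 287 mid 285.5 n 4 x mid 0.6704 y med 0.1603 front 0.1606 z 0.164
200 cols 284 287 mid 285.5 n 4 x mid 0.6705 y med 0.1626 front 0.1634 z 0.158
202 cols 284 287 mid 285.5 n 4 x mid 0.6708 y med 0.1612 front 0.1613 z 0.152
204 cols 284 287 mid 285.5 n 4 x mid 0.6711 y med 0.1609 front 0.1615 z 0.145
206 cols 284 287 mid 285.5 n 4 x mid 0.6713 y med 0.1618 front 0.1627 z 0.139
208 cols 285 287 mid 286.0 n 3 x mid 0.6701 y med 0.1621 front 0.1621 z 0.132
210 cols 285 287 mid 286.0 n 3 x mid 0.6703 y med 0.1626 front 0.1626 z 0.126
212 cols 285 287 mid 286.0 n 3 x mid 0.6706 y med 0.1624 front 0.1624 z 0.120
214 cols 285 287 mid 286.0 n 3 x mid 0.6707 y med 0.1642 front 0.1642 z 0.114
216 cols 285 287 mid 286.0 n 3 x mid 0.6711 y med 0.1645 front 0.1645 z 0.107
218 cols 286 287 mid 286.5 n 2 x mid 0.6699 y med 0.1621 front 0.1617 z 0.100
220 cols 286 287 mid 286.5 n 2 x mid 0.6702 y med 0.1612 front 0.1603 z 0.093
226 cols 284 291 mid 287.5 n 8 x mid 0.6692 y med 0.1431 front 0.1453 z 0.064
228 cols 282 292 mid 287.0 n 11 x mid 0.6699 y med 0.1462 front 0.1592 z 0.059
230 cols 283 292 mid 287.5 n 10 x mid 0.6682 y med 0.1717 front 0.1739 z 0.064
232 cols 284 291 mid 287.5 n 8 x mid 0.6687 y med 0.1670 front 0.1691 z 0.055
234 cols 284 291 mid 287.5 n 8 x mid 0.6688 y med 0.1651 front 0.1662 z 0.048
236 cols 284 291 mid 287.5 n 8 x mid 0.6692 y med 0.1679 front 0.1698 z 0.042
```

View pics/side13c.png

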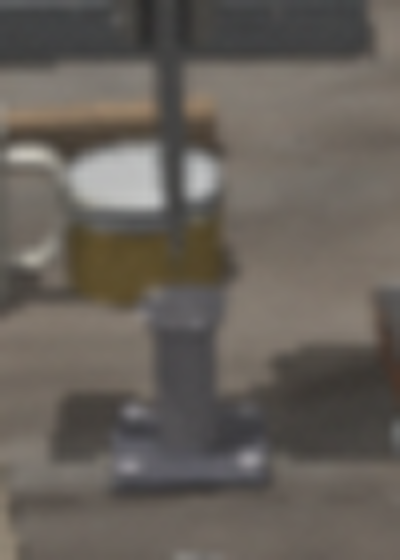

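>>> drive_tool --targets '[[[0,0,0],[-2,0,6],1],[[0,0,0],[0,0,10],1],[[0,0,0],[0,0,8],1],[[0,0,0],[0,0,0],1]]'

```text
t: 18.77
tool_pos: [0.6679, 0.1577, 0.1266]
orientation: [-3.138, -0.001, -0.041]
ft_force: [0.4, -0.9, -0.7]
width: 0.114
```

Run:
```python
from plan import *
st()
R0,p,_=cur()
for n in('side',):
    im,d=arm.get_image(n); np.save(f"pics/{n}14.npy",d); cv2.imwrite(f"pics/{n}14.png",im[...,::-1])
    c=im[190:260,265:315]
    cv2.imwrite(f"pics/{n}14c.png",cv2.resize(c[...,::-1],None,fx=8,fy=8,interpolation=cv2.INTER_CUBIC))
```

```text
t 18.77 p [0.6679 0.1577 0.1266] tcp z [ 0.001  0.004 -1.   ] x [ 0.999 -0.041  0.001] q [-0.84  0.73  0.87  1.6  -0.62  1.1   0.15] F [ 0.4 -0.9 -0.7] w 0.114
```

View pics/side14c.png

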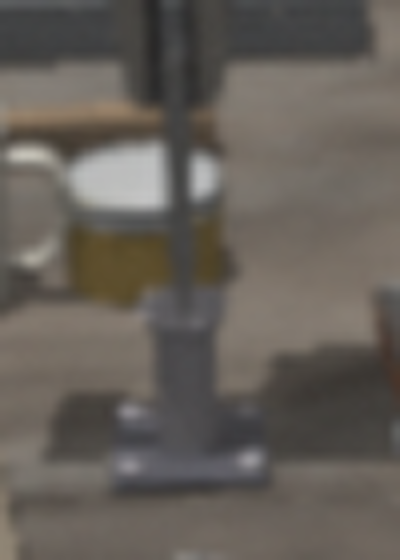

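>>> drive_tool --targets '[[[0,0,0],[0,0,8],1],[[0,0,0],[0,0,6],1]]'

```text
t: 19.08
tool_pos: [0.6686, 0.1574, 0.113]
orientation: [-3.138, -0.003, -0.041]
ft_force: [-0.3, -0.4, -0.5]
width: 0.114
```

>>> drive_tool --targets '[[[0,0,0],[0,0,8],1],[[0,0,0],[0,0,8],1]]'

```text
t: 19.32
tool_pos: [0.6686, 0.1574, 0.0958]
orientation: [-3.138, -0.003, -0.041]
ft_force: [0.2, -0.5, -0.4]
width: 0.115
```

>>> drive_tool --targets '[[[0,0,0],[0,0,6],1],[[0,0,0],[0,0,3],1]]'

```text
t: 19.58
tool_pos: [0.6684, 0.1574, 0.0855]
orientation: [-3.138, -0.002, -0.041]
ft_force: [0.4, 0.7, -0.9]
width: 0.121
```

>>> drive_tool --targets '[[[0,0,0],[0,0,2],1],[[0,0,0],[0,0,1],1]]'

```text
t: 19.82
tool_pos: [0.6688, 0.1575, 0.0827]
orientation: [-3.138, -0.003, -0.041]
ft_force: [-0.7, -0.2, 4.6]
width: 0.114
```

>>> drive_tool --targets '[[[0,0,0],[0,0,1.5],1],[[0,0,0],[0,0,1],1]]'

```text
t: 20.08
tool_pos: [0.6693, 0.1575, 0.0827]
orientation: [-3.137, -0.003, -0.041]
ft_force: [-2.2, 0.6, 3.8]
width: 0.113
```

>>> drive_tool --targets '[[[0,0,0],[0,0,0],0.6],[[0,0,0],[0,0,0],0.3],[[0,0,0],[0,0,0],-0.1],[[0,0,0],[0,0,0],-0.1]]'

```text
t: 20.58
tool_pos: [0.6698, 0.1579, 0.0829]
orientation: [-3.136, -0.005, -0.04]
ft_force: [0.0, -0.2, -0.9]
width: 0.503
```

Run:
```python
from plan import *
st()
for n in('side',):
    im,d=arm.get_image(n); np.save(f"pics/{n}15.npy",d); cv2.imwrite(f"pics/{n}15.png",im[...,::-1])
    c=im[160:260,240:370]
    cv2.imwrite(f"pics/{n}15c.png",cv2.resize(c[...,::-1],None,fx=6,fy=6,interpolation=cv2.INTER_CUBIC))
print(proj('side',[[.669,.1555,.126]]))
```

```text
t 20.57 p [0.6698 0.1579 0.0829] tcp z [ 0.005  0.005 -1.   ] x [ 0.999 -0.04   0.005] q [-0.82  0.78  0.83  1.63 -0.66  1.03  0.18] F [ 0.  -0.2 -0.9] w 0.503
[[286.5505 209.1802]]
```

View pics/side15c.png

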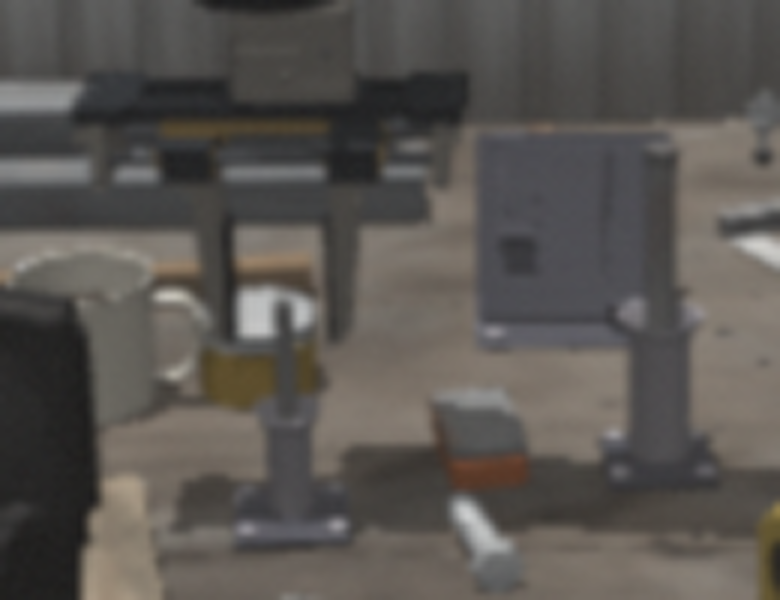

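Both stand in their cups; the punch head at about row 210 (expected 209). Withdraw straight up.

>>> drive_tool --targets '[[[0,0,0],[0,0,-15],-0.1],[[0,0,0],[0,0,-25],-0.1],[[0,0,0],[0,0,-40],-0.1],[[0,0,0],[0,0,-50],-0.1],[[0,0,0],[0,0,-40],-0.1]]'

```text
t: 21.25
tool_pos: [0.6677, 0.1564, 0.2583]
orientation: [-3.138, -0.001, -0.042]
ft_force: [0.2, -0.6, -0.2]
width: 0.55
```

>>> drive_tool --targets '[[[0,0,0],[-15,40,-20],-0.1],[[0,0,0],[-15,45,-10],-0.1],[[0,0,0],[-15,45,0],-0.1],[[0,0,0],[-15,45,0],-0.1],[[0,0,0],[-15,45,0],-0.1]]'

```text
t: 21.88
tool_pos: [0.5854, -0.064, 0.2969]
orientation: [-3.134, -0.015, -0.035]
ft_force: [0.5, -0.2, 0.4]
width: 0.551
```

>>> drive_tool --targets '[[[0,0,0],[0,45,0],-0.1],[[0,0,0],[0,45,0],-0.1],[[0,0,0],[0,0,0],-0.1]]'

```text
t: 22.25
tool_pos: [0.5796, -0.1622, 0.3006]
orientation: [-3.133, -0.02, -0.044]
ft_force: [0.1, 0.3, 0.1]
width: 0.55
```

Run:
```python
from plan import *
st()
for n in('top','side'):
    im,d=arm.get_image(n); np.save(f"pics/{n}16.npy",d); cv2.imwrite(f"pics/{n}16.png",im[...,::-1])
    c=im[160:260,240:370] if n=='side' else im[120:290,200:400]
    f=6 if n=='side' else 3.5
    cv2.imwrite(f"pics/{n}16c.png",cv2.resize(c[...,::-1],None,fx=f,fy=f,interpolation=cv2.INTER_CUBIC))
print(proj('side',[[.669,.1555,.126],[.473,.0975,.181]]))
uv,P=cloud('top',d:=np.load('pics/top16.npy'),(270,155,320,250))
for nm,c in(('narrow',(.666,.158)),('wide',(.4705,.1))):
    m=np.hypot(P[:,0]-c[0],P[:,1]-c[1])<.03; z=np.sort(P[m,2]); print(nm,'top heights',z[~np.isnan(z)][-8:].round(3))
```

```text
t 22.25 p [ 0.5796 -0.1622  0.3006] tcp z [ 0.02   0.008 -1.   ] x [ 0.999 -0.044  0.02 ] q [-0.56  0.41  1.06  1.66 -0.39  1.28  0.54] F [0.1 0.3 0.1] w 0.55
[[286.5505 209.1802]
 [349.694  184.6617]]
narrow top heights [0.122 0.122 0.123 0.123 0.123 0.123 0.126 0.128]
wide top heights [0.179 0.179 0.18  0.18  0.181 0.181 0.182 0.182]
```

View pics/top16c.png

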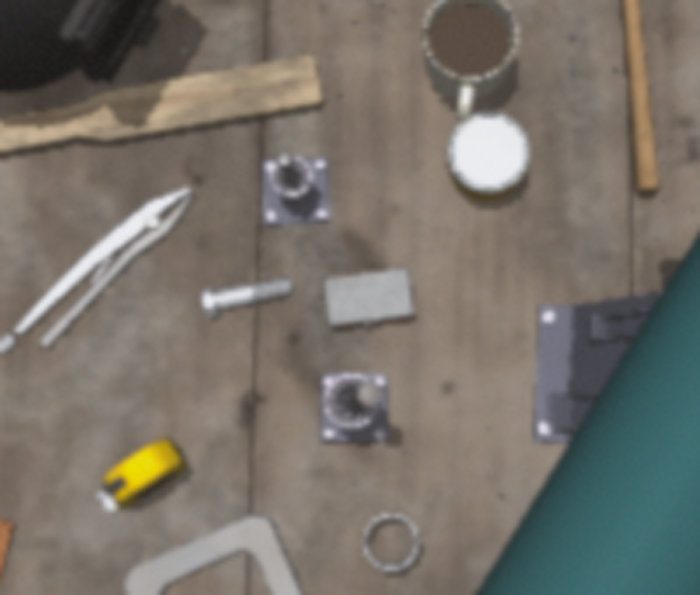

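View pics/side16c.png

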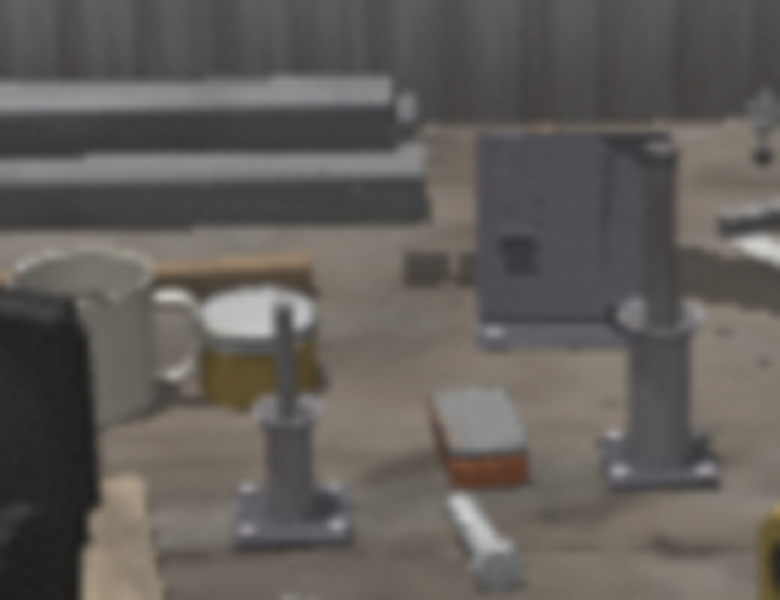

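```bash
python3 -c "
from cell import arm
print(arm.hand_in())"
```

```text
the job is handed in; nothing more can be done
None
```

The cold chisel stands in the wide cup and the centre punch in the narrow cup, both head up and released. I did the chisel first, then the punch. Each was drawn up along its groove, turned upright and lowered until the wrist felt the cup's floor (about 15 N for the chisel, 4 N for the punch). I handed the job in at about 22 s on the robot's clock, with the arm well clear.

- **Last checks:** in the final depth picture the chisel head is 0.179–0.182 m above the bench (0.181 if its foot is on the floor). The punch head is 0.122–0.128 m up (0.126 expected). The bystanders in view sit where they were at the start, judged by eye.
- **Disagreements:** the side and top cameras differed by about 2–4 mm on the cup positions, so I centred each tool by the side view. The visible fingertips sat about 20 mm behind the reported TCP, so each tool was held only near its head. Neither slipped.
- **Lean:** both tools lean very slightly in their cups, as loose tools do in a wider bore.

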